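# Load the bench sample cooler and set it to its coldest

## Task

Pack the cuvette case, the wide jar and the tall bottle from the mat into the open well of the bench cooler beside the slide box that is already in it, so that all four stand upright on the well floor (they only just fit), and turn the cooler's temperature knob anticlockwise to its end stop. Do not tip any container over on the way, and leave the glass cylinder, the wash bottle and the hygrometer standing where they are.

Things in the scene. Friction and masses are not known exactly. Their poses are not given: they have to be found in the camera images.
- cooler: White bench cooler, fixed, 238 mm (its x) by 170 mm (y) by 55 mm high. The origin is under the centre of its open well. The well is a rectangle 124 mm along x by 146 mm along y, 35 mm deep (floor 20 mm, rim 55 mm above the bench), walls 12 mm thick. On the -x side of the well is a flat deck, 55 mm high, from x = -74 to -165 mm, with the temperature knob at x = -119 mm, y = 0.
- well_floor (a point): Centre of the well's floor, 20 mm above the bench; same axes as the cooler (well 124 mm along x, 146 mm along y).
- thermostat (a joint): Angle of the temperature knob: 0 at the anticlockwise end stop (coldest), growing clockwise seen from above to 2.6 rad. It starts between 0.7 and 1.3 rad.
- thermostat_grip (a point): Point on the temperature knob's axis at the height to grip it. The knob is black, about 40 mm across, with an upright bar grip 38 mm long, 14 mm thick and 32 mm high, whose top lies 7 mm above this point: at joint value 0 the bar runs along the cooler's x axis, and the point turns with the knob, its x axis along the bar.
- cuvette_case: Grey closed rectangular case, 116 mm (x) by 44 mm (y) by 80 mm high. Origin at the centre of its underside, z up.
- slide_box: White closed rectangular box, 116 mm (x) by 30 mm (y) by 100 mm high, already standing in the well near its -y wall, long side along the well's x. Origin at the centre of its underside, z up.
- jar: Wide upright jar, amber with a white lid of the same width, 62 mm diameter, 90 mm high. Origin at the centre of its underside, z up.
- tall_bottle: Tall upright amber bottle, body 46 mm diameter up to 85 mm, shoulder to 100 mm, then a white cap of 32 mm diameter from 100 to 130 mm, total height 130 mm. Origin at the centre of its underside, z up.
- mat: Dark flat mat fixed on the bench, 260 mm (x) by 290 mm (y), 4 mm thick, on which the loose containers start. Origin at the centre of its underside.
- glass_cylinder: Bystander: slim measuring cylinder, 32 mm diameter, foot 48 mm diameter, 159 mm high, standing amid the containers on the mat. Origin at the centre of its underside.
- wash_bottle: Bystander: white wash bottle, 52 mm diameter, 153 mm high with a spout reaching 38 mm along its x. Origin at the centre of its underside.
- hygrometer: Bystander: white upright instrument, 30 mm (x) by 60 mm (y) by 85 mm high, standing on the mat among the containers. Origin at the centre of its underside.
Things that resemble listed ones, but are neither listed nor needed, are in the scene too. Leave any red or turquoise look-alike of the jar alone. What is shaped like the cuvette_case but turquoise is not meant.

How it is judged:
At the end, for the whole second after the job is handed in: All four containers stand inside the cooler's well: origin within the well's outline, underside within 5 mm of the well floor, tilted less than 0.08 rad, at rest; and the temperature knob is within 0.08 rad of its anticlockwise end stop (x of cuvette_case in the frame of well_floor between -0.062 and 0.062 m and y of cuvette_case in the frame of well_floor between -0.073 and 0.073 m and z of cuvette_case in the frame of well_floor between -0.004 and 0.005 m and angle between each of cuvette_case, slide_box, jar, tall_bottle's own z axis and vertical below 0.08 rad and linear speed of each of cuvette_case, slide_box, jar, tall_bottle below 0.02 m/s and x of slide_box in the frame of well_floor between -0.062 and 0.062 m and y of slide_box in the frame of well_floor between -0.073 and 0.073 m and z of slide_box in the frame of well_floor between -0.004 and 0.005 m and x of jar in the frame of well_floor between -0.062 and 0.062 m and y of jar in the frame of well_floor between -0.073 and 0.073 m and z of jar in the frame of well_floor between -0.004 and 0.005 m and x of tall_bottle in the frame of well_floor between -0.062 and 0.062 m and y of tall_bottle in the frame of well_floor between -0.073 and 0.073 m and z of tall_bottle in the frame of well_floor between -0.004 and 0.005 m and value of joint thermostat below 0.08 rad); the robot touches nothing.
It fails at once if the glass cylinder is moved more than 20 mm or tipped (distance of glass_cylinder from where it was at the start of the episode above 0.02 m or angle between glass_cylinder's own z axis and vertical above 0.3 rad).
It fails at once if the wash bottle is moved more than 20 mm or tipped (distance of wash_bottle from where it was at the start of the episode above 0.02 m or angle between wash_bottle's own z axis and vertical above 0.3 rad).
It fails at once if the hygrometer is moved more than 20 mm or tipped (distance of hygrometer from where it was at the start of the episode above 0.02 m or angle between hygrometer's own z axis and vertical above 0.3 rad).
It fails at once if a container is tipped by more than 0.6 rad (angle between any of cuvette_case, slide_box, jar, tall_bottle's own z axis and vertical above 0.6 rad).
It also fails if it takes over 72 s, if anything falls off the work surface, if the arm or the gripper's body presses on something with over 40 N, if the wrist force passes 120 N, or if a joint passes its speed limit or range.

## Robot

A 6-joint arm with a two-finger parallel gripper is mounted at the origin on the work surface. World frame = base frame: x ahead of the robot, y to its left, z up, the work surface at z = 0. Lengths are in m, angles in rad, forces in N, time in s.
With the tool pointing down it reaches from about 0.325 to 0.9 m from the base axis. Payload 6.1 kg.
Tool frame: the origin (TCP) lies on the centre line of the jaws, within the pads' length; the fingertips stand arm.tip_extent ahead of it and the grasp point (between the pads) lies 8 mm behind it (arm.tip_extent is the distance from the TCP to the fingertips, in m); z points along the fingers, y is the line along which they close (so a half turn about z gives the same grasp; the last joint's range is limited). The gripper opens to 87 mm and grips with 3 to 60 N. Pads are 19 mm wide; open, the fingers measure 117 mm over their backs; the gripper's body (75 mm by 190 mm) begins 51 mm behind the grasp point.
Start: joints at [0.985, 0.22, 1.526, -0, 1.395, -0.126], TCP at [0.277, 0.56, 0.234] pointing down, gripper open.
Joint ranges: [-2.98, 2.98], [-0.91, 2.08], [0.09, 2.57], [-1.24, 4.39], [0.2, 2.65], [-2.68, 2.68]. Speed limits (rad/s): [2.57, 2.57, 3.01, 3.14, 3.14, 3.14].

## Interface

Orientations are given as a unit quaternion [x, y, z, w].
In Python, from workcell import monitor, vision, job, arm gives the robot as it stands.
- The arm moves only by the tool send_rows, never from a script. Its argument "commands" is a list of rows, each a list of 5 numbers: the shift along the world's x, y, z as a fraction of full scale, then the turn about the world's z as a fraction of full scale, then the opening, from -1 (shut) to 1 (fully open). A call has 1 to 20 rows; each row shifts and turns the commanded pose from where the row before left it; what a row does not reach is not made up. Full scale, the value 1, is 30 mm for a shift and 0.1 rad for a turn. A row lasts 1/10 s, in which the tool goes at most 50 mm and 8.59 degrees, less where a joint would pass 70% of its speed; a pose out of reach is approached as far as the arm can. A call with a number of a shift or a turn outside -1 to 1 is refused whole. A call with a gripper value outside its range is refused whole. The fingers move at their own pace and stop on an object; "newtons" is the grip in N (left out, the last holds). Time passes only in rows, so rows that do not move let the fingers close. It gives the time, the measured TCP pose, the force, the opening and the grip force at its end, in the units of the state.
- monitor.get_obs(): the state, without advancing time (a new reading comes with each control period).
- vision.camera(name): name is "side" or "top"; returns the picture (400x640x3 uint8, red, green, blue); there is no depth.
- vision.camera_model(name): a dict with "fx", "fy", "cx", "cy" (pixels), "R" (3x3) and "t" (3): a world point X has camera coordinates R X + t. Camera axes: x right, y down, z forward; pixel columns grow to the right and rows downward; lengths in m; the calibration is good to about 2 mm. A picture is of the moment at which its call begins. camera_model takes no time and is no camera call.
- job.hand_in(): hands the job in; it is judged then, once.
The state is a dict: "clock": time; "qpos": joint angles; "qd": joint speeds; "tau": joint torques, N m; "tcp_pos": TCP position; "orientation": TCP orientation; "wrist_force": force on the tool from outside, world axes, zero at the start; "ft_torque": the same for the moment, N m; "opening": finger opening in m; "gripper_force": force on a finger pad.
Only numpy, scipy, OpenCV 4.12 (cv2) and the standard library are available. Lean on these libraries where they do the work, as an engineer would, in place of code of your own. Each camera call takes 0.05 s, during which the arm holds its last target. There are 200 camera calls.

## Working session

There is one attempt and no reset: what is moved stays moved. The work goes in short steps, Python scripts to look and compute and a tool call to move; the robot and the scene stay as the last step left them, time stands still between calls to the robot, and variables do not carry over. Pictures are saved under pics/ and viewed, at most 10 in all, crops included, and the job is handed in when it is done.

Besides the shell and the picture viewer there is one more tool, called after "Request:" in YAML: its name, and indented under it one key for each argument. send_rows: Moves the arm, as the interface text tells. Its arguments: {"type":"object","properties":{"commands":{"type":"array","items":{"type":"array","items":{"type":"number"}}},"newtons":{"type":"number"}},"required":["commands"]}

```bash
mkdir -p pics; ls
python3 - <<'E'
from workcell import monitor, vision, job, arm
import cv2,numpy as np
print(arm.tip_extent, monitor.get_obs())
for n in("top","side"):
    im=vision.camera(n); cv2.imwrite(f"pics/{n}0.png",im[:,:,::-1]); m=vision.camera_model(n); print(n,m)
    np.save(f"pics/{n}0.npy",im)
E
```

```text
pics
0.011 {'clock': 0.0, 'qpos': array([ 9.84898271e-01,  2.21211926e-01,  1.52759976e+00, -1.57381769e-05,
        1.39469727e+00, -1.26106933e-01]), 'qd': array([-0.00041915,  0.00059938,  0.00059422,  0.00051664, -0.00048142,
       -0.00246507]), 'tau': array([-5.80211054e-04, -4.94600594e+01, -3.87388980e+01,  6.98880991e-02,
        5.68570581e-02, -1.32465502e-04]), 'tcp_pos': array([0.27703177, 0.55958642, 0.23245204]), 'orientation': array([ 2.27874380e-01,  9.73690068e-01, -9.00775421e-04, -3.26685317e-04]), 'wrist_force': array([-0.04872264, -0.11577841, -0.70890536]), 'ft_torque': array([ 0.01544209,  0.0146022 , -0.05608999]), 'gripper_force': 0.0, 'opening': 0.08678963754601063}
top {'fx': 378.09330155608154, 'fy': 378.09330155608154, 'cx': 319.96675403451854, 'cy': 203.73092710911394, 'R': array([[-0.02511759, -0.99948841, -0.01979943],
       [-0.99830834,  0.02611695, -0.05194576],
       [ 0.05243629,  0.01846119, -0.99845361]]), 't': array([0.06861008, 0.47159874, 1.03619141])}
side {'fx': 398.14011286102436, 'fy': 398.14011286102436, 'cx': 316.8366521292352, 'cy': 200.07296567047163, 'R': array([[ 0.91351972, -0.40640862, -0.01771317],
       [-0.29859369, -0.6403306 , -0.70768533],
       [ 0.27626713,  0.65177354, -0.70630568]]), 't': array([-0.41274795,  0.26579699,  1.00488954])}
```

View pics/top0.png

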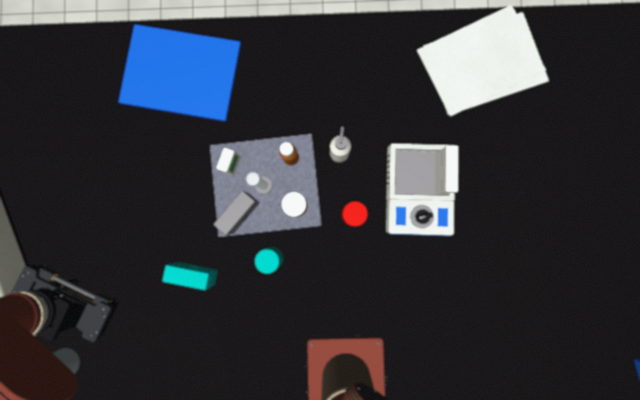

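View pics/side0.png

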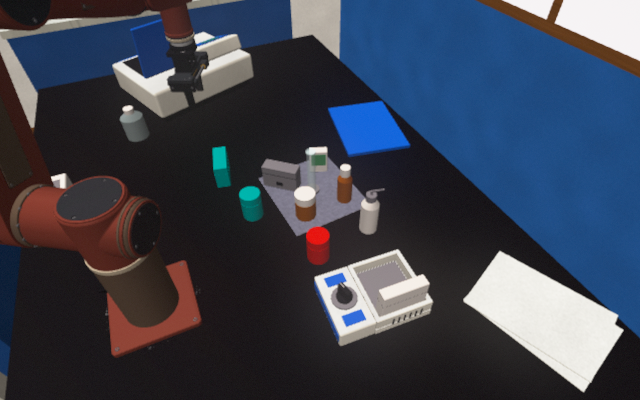

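Top view: the jar (white lid, amber body) is at (293,204), with look-alikes in red at (355,213) and turquoise at (267,261). The grey cuvette case is at (236,213), its turquoise look-alike at (188,275). The tall bottle's cap is at (288,149), and the wash bottle at (340,148) could be mistaken for it. The cylinder is at (253,180), the hygrometer at (228,160) and the cooler at (423,190), with its knob toward the robot. I choose the grey case, the white-lidded jar and the amber bottle on the mat, and check them in a crop.

Run:
```python
import cv2,numpy as np
t=cv2.imread("pics/top0.png"); s=cv2.imread("pics/side0.png")
a=cv2.resize(t[125:245,205:365],None,fx=5,fy=5,interpolation=cv2.INTER_CUBIC)
b=cv2.resize(t[135:245,375:475],None,fx=5,fy=5,interpolation=cv2.INTER_CUBIC)
cv2.imwrite("pics/c1.png",a);cv2.imwrite("pics/c2.png",b);
```

```text
(no output)
```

View pics/c1.png

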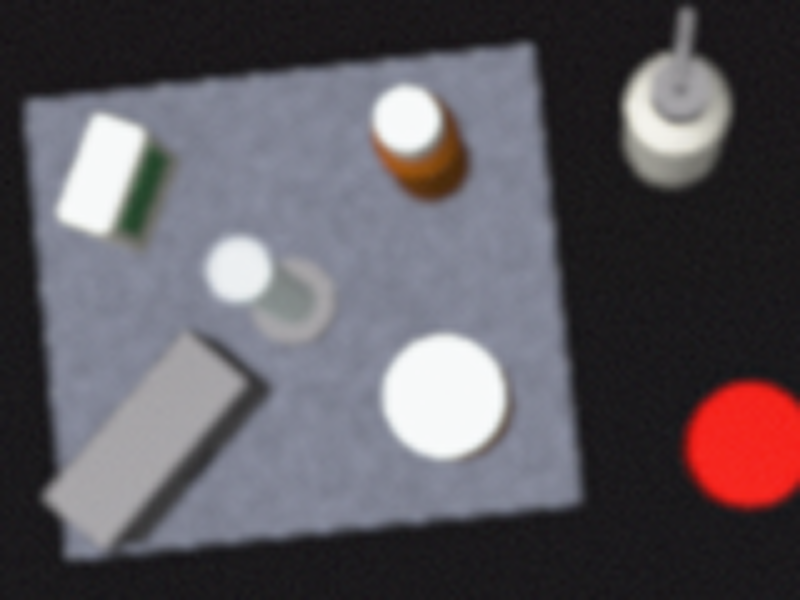

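View pics/c2.png

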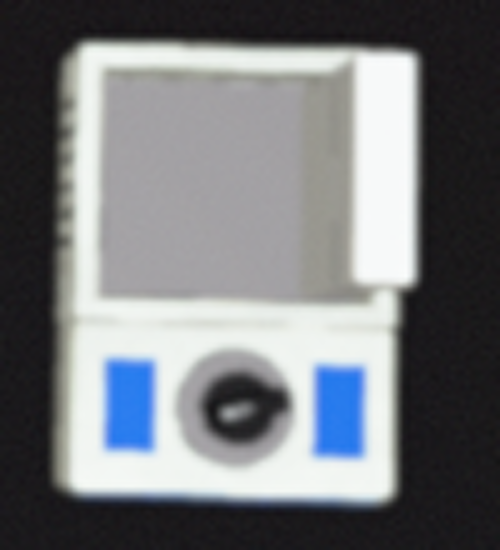

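The crops confirm the choice. Jar lid is at crop (445,397), bottle cap at (407,120), case top at about (150,440). The cylinder, hygrometer and wash bottle are clear of them. In the cooler, the slide box is at the right and the knob bar points roughly sideways. Now the numbers.

```bash
cat > h.py <<'E'
import numpy as np,cv2
from workcell import vision
def ray(n,p,z):
    m=vision.camera_model(n);R,t=np.array(m["R"]),np.array(m["t"])
    c=-R.T@t; d=R.T@np.array([(p[0]-m["cx"])/m["fx"],(p[1]-m["cy"])/m["fy"],1])
    return (c+d*(z-c[2])/d[2])
def pix(n,X):
    m=vision.camera_model(n);c=np.array(m["R"])@X+m["t"]
    return np.array([m["fx"]*c[0]/c[2]+m["cx"],m["fy"]*c[1]/c[2]+m["cy"]])
def blobs(mask,amin=15):
    cs,_=cv2.findContours(mask.astype(np.uint8),cv2.RETR_EXTERNAL,cv2.CHAIN_APPROX_NONE)
    return [c for c in cs if cv2.contourArea(c)>=amin]
def up(im,x0,y0,x1,y1,k=5): return cv2.resize(im[y0:y1,x0:x1],None,fx=k,fy=k,interpolation=cv2.INTER_CUBIC)
def unup(c,x0,y0,k=5): return (np.asarray(c,float)+.5)/k-.5+np.array([x0,y0])
E
python3 - <<'E'
from h import *
np.set_printoptions(precision=4,suppress=True)
im=np.load("pics/top0.npy")
u=up(im,205,125,365,245).astype(int); mn=u.min(2)
print("white blobs")
for c in blobs(mn>205,200):
    M=cv2.moments(c);p=unup((M['m10']/M['m00'],M['m01']/M['m00']),205,125)
    (w,h),a=cv2.minAreaRect(c)[1:]
    print(p,w/5,h/5,a,{z:ray("top",p,z)[:2].round(4).tolist() for z in(.134,.094,.089,.163)})
print("case px",u[440,150],u[430,220],"mat",u[200,330], 'side',u[440,240])
sat=u.max(2)-u.min(2)
m=((mn>150)&(mn<205)&(sat<12)).astype(np.uint8); m=cv2.morphologyEx(m,cv2.MORPH_OPEN,np.ones((9,9)))
for c in blobs(m,800):
    r=cv2.minAreaRect(c);b=cv2.boxPoints(r);P=np.array([ray("top",unup(q,205,125),.084)[:2] for q in b])
    print("case?",r,P.mean(0),[np.hypot(*(P[i]-P[i-1])) for i in range(4)],np.arctan2(*(P[1]-P[0])[::-1]),np.arctan2(*(P[2]-P[1])[::-1]))
# cooler
u2=up(im,375,135,475,245).astype(int)
bl=(u2[:,:,2]>180)&(u2[:,:,0]<100)
for c in blobs(bl,300):
    M=cv2.moments(c);print("blue",ray("top",unup((M['m10']/M['m00'],M['m01']/M['m00']),375,135),.055),cv2.minAreaRect(c))
for y in (100,180,260,400,470): print("row",y,u2[y,50:440:6].min(1))
for x in (150,200,250): print("col",x,u2[30:510:6,x].min(1))
E
```

```text
white blobs
[293.2742 203.7591] 24.0 23.4 90.0 {0.134: [0.4685, 0.1198], 0.094: [0.4707, 0.1234], 0.089: [0.4709, 0.1239], 0.163: [0.4669, 0.1173]}
[252.3328 178.486 ] 11.6 11.6 90.0 {0.134: [0.5337, 0.2198], 0.094: [0.5387, 0.2277], 0.089: [0.5393, 0.2287], 0.163: [0.5301, 0.2141]}
[224.5943 159.363 ] 10.844886016845702 22.643873596191405 20.658906936645508 {0.134: [0.5833, 0.2881], 0.094: [0.5904, 0.299], 0.089: [0.5913, 0.3003], 0.163: [0.5781, 0.2803]}
[285.7769 148.2774] 12.343094635009766 12.164208984375 63.43495178222656 {0.134: [0.6066, 0.1355], 0.094: [0.6147, 0.1397], 0.089: [0.6157, 0.1403], 0.163: [0.6007, 0.1324]}
[336.1057 149.8316] 15.996047973632812 8.381784820556641 42.75425338745117 {0.134: [0.5991, 0.011], 0.094: [0.6069, 0.0099], 0.089: [0.6079, 0.0098], 0.163: [0.5934, 0.0119]}
case px [167 165 168] [60 60 61] mat [128 131 148] side [124 127 142]
case? ((142.03282165527344, 439.83642578125), (75.44100952148438, 215.75869750976562), 40.39990234375) [0.4525 0.2814] [np.float64(0.039452134512141676), np.float64(0.11163770029610791), np.float64(0.039572722693387664),
[... 2535 characters left out ...]
239 241 240 242 241 180  81  28]
col 200 [ 20  28  93 184 234 236 213 166 152 161 160 160 161 161 161 160 160 161
 161 160 160 160 160 161 161 161 160 160 161 160 161 162 161 162 162 162
 161 161 162 162 162 162 162 161 166 203 230 236 226 215 229 237 239 238
 226 188 165 161 161 157 146 130 114 112 126 139 146 156 163 162 168 203
 233 241 241 241 239 200 111  42]
col 250 [ 22  20  59 155 225 236 230 182 150 165 162 160 160 159 159 160 160 160
 160 161 161 160 161 162 161 161 161 161 161 160 161 161 161 161 160 160
 160 161 161 162 160 161 161 160 164 186 221 233 227 221 230 238 236 217
 179 162 152 115  66  36  30  30  71  98  79  45  35  36  64 116 152 161
 182 222 238 241 242 231 151  60]
```

Run:
```python
from h import *
np.set_printoptions(precision=4,suppress=True)
W=lambda c,z=.055:ray("top",unup(c,375,135),z)[:2]
print("far",W((150,42)),W((200,44.4)),W((250,46.4)))
print("near",W((150,495)),W((200,496.8)),W((250,499.4)))
print("right",W((394.8,400)),W((395,470)))
print("leftin",W((101,100)),W((99,180)),W((98,260)))
print("innernear",W((150,299.5)),W((250,301)), "innerfar",W((150,66.5)),W((250,72)))
print("slidetop",[W(p,.12) for p in((350,100),(351.5,180),(349.5,260),(413.5,100),(413,180),(412,260),(385,52),(385,287))])
im=np.load("pics/top0.npy");u=up(im,375,135,475,245).astype(int)
print("slide col385",u[30:70:3,385].min(1),u[270:310:3,385].min(1))
# knob disc & bar
g=u.min(2)[330:480,165:305]
for z in (.06,.09): print("knob disc ctr",W((235,407),z))
s=np.load("pics/side0.npy")
us=cv2.resize(s[245:345,310:440],None,fx=6,fy=6,interpolation=cv2.INTER_CUBIC)
ut=cv2.resize(im[200:235,405:442],None,fx=10,fy=10,interpolation=cv2.INTER_CUBIC)
ut=cv2.copyMakeBorder(ut,0,600-ut.shape[0],0,0,cv2.BORDER_CONSTANT)[:600]
ut=np.clip(ut.astype(int)*2,0,255).astype(np.uint8)
us=us[:, :420]
cv2.imwrite("pics/c3.png",np.hstack([us,ut])[:,:,::-1])
print(us.shape,ut.shape)
for n in("top","side"):
    m=vision.camera_model(n);print(n,-np.array(m["R"]).T@m["t"])
```

```text
far [ 0.6276 -0.1746] [ 0.6256 -0.2012] [ 0.6237 -0.2277]
near [ 0.3862 -0.1658] [ 0.3846 -0.192 ] [ 0.3826 -0.2182]
right [ 0.433  -0.2963] [ 0.3962 -0.2948]
leftin [ 0.5971 -0.1474] [ 0.5542 -0.1448] [ 0.5114 -0.1428]
innernear [ 0.4896 -0.1696] [ 0.4874 -0.2223] innerfar [ 0.6144 -0.1741] [ 0.6099 -0.2272]
slidetop [array([ 0.582 , -0.2591]), array([ 0.5419, -0.2581]), array([ 0.502 , -0.2555]), array([ 0.5811, -0.2905]), array([ 0.5411, -0.2885]), array([ 0.5012, -0.2862]), array([ 0.6056, -0.2774]), array([ 0.4881, -0.2724])]
slide col385 [ 24  24  22  23  35  61 108 155 205 234 246 248 247 247] [247 247 246 237 221 200 196 213 229 236 238 238 238 237]
knob disc ctr [ 0.4314 -0.211 ]
knob disc ctr [ 0.431  -0.2035]
(600, 420, 3) (600, 370, 3)
top [0.4182 0.0371 1.0604]
side [ 0.1788 -0.6525  0.8905]
```

View pics/c3.png

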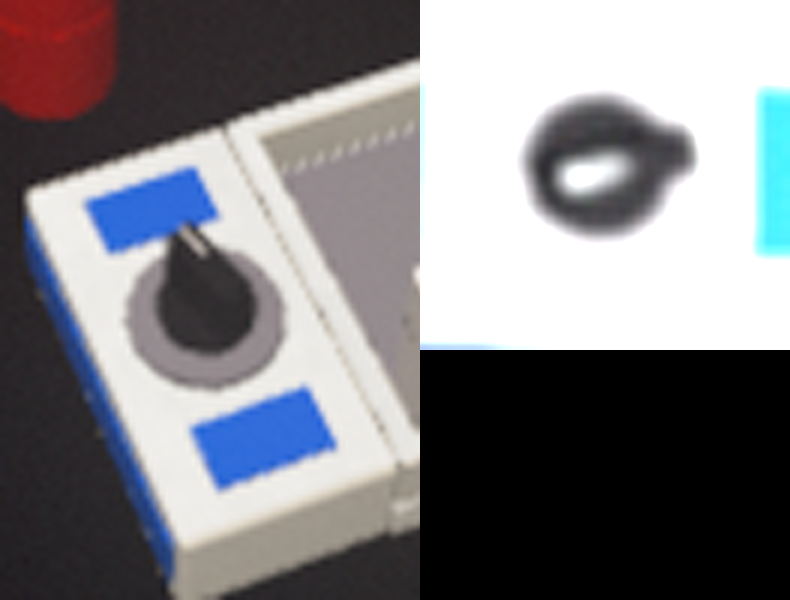

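The left half shows the grey dial with the black knob. Its bar's white index line is centred at (195,244), toward the cooler's +y side. The right half shows the bar from about (560,180) to (690,150), nearly along the cooler's y. I'll triangulate the index line for the bar's height while moving over to the knob.

```bash
cat >> h.py <<'E'
def tri(pt,ps):
    A=[];b=[]
    for n,p in(("top",pt),("side",ps)):
        m=vision.camera_model(n);R,t=np.array(m["R"]),np.array(m["t"])
        for i,(f,c) in enumerate((("fx","cx"),("fy","cy"))):
            k=(p[i]-m[c])/m[f]; A.append(R[i]-k*R[2]); b.append(k*t[2]-t[i])
    return np.linalg.lstsq(np.array(A),np.array(b),rcond=None)[0]
E
python3 - <<'E'
from h import *
print(tri((421.75,216.75),(342.1,285.25)))
for z in(.06,.08,.1): print(z,pix("top",np.array([.4307,-.2113,z])),pix("side",np.array([.4307,-.2113,z])))
E
```

```text
[ 0.42858698 -0.20160679  0.0984065 ]
0.06 [421.73068981 216.26810101] [344.47518273 297.11418281]
0.08 [423.66137028 216.12199706] [344.74343165 292.52715911]
0.1 [425.67278941 215.96978323] [345.01995845 287.79858461]
```

Request:
send_rows:
  commands:
    - [0.19, -0.95, 0, -0.32, -0.1]
    - [0.19, -0.95, 0, -0.32, -0.1]
    - [0.19, -0.95, 0, -0.32, -0.1]
    - [0.19, -0.95, 0, -0.32, -0.1]
    - [0.19, -0.95, 0, -0.32, -0.1]
    - [0.19, -0.95, 0, -0.32, -0.1]
    - [0.19, -0.95, 0, -0.32, -0.1]
    - [0.19, -0.95, 0, -0.32, -0.1]
    - [0.19, -0.95, 0, -0.32, -0.1]
    - [0.19, -0.95, 0, -0.32, -0.1]
    - [0.19, -0.95, 0, -0.32, -0.1]
    - [0.19, -0.95, 0, -0.32, -0.1]
    - [0.19, -0.95, 0, -0.32, -0.1]
    - [0.19, -0.95, 0, -0.32, -0.1]
    - [0.19, -0.95, 0, -0.32, -0.1]
    - [0.19, -0.95, 0, -0.32, -0.1]
    - [0.19, -0.95, 0, -0.32, -0.1]
    - [0.19, -0.95, 0, -0.32, -0.1]
    - [0.19, -0.95, 0, -0.32, -0.1]
    - [0.19, -0.95, 0, -0.32, -0.1]
  newtons: 20

```text
clock: 2.1
tcp_pos: [0.3912, -0.0111, 0.2333]
orientation: [0.523, 0.852, -0.0, -0.0]
wrist_force: [0.9, 0.1, -0.4]
opening: 0.039
gripper_force: 0.0
```

Request:
send_rows:
  commands:
    - [0.19, -0.95, 0, -0.36, -0.1]
    - [0.19, -0.95, 0, -0.36, -0.1]
    - [0.19, -0.95, 0, -0.36, -0.1]
    - [0.19, -0.95, 0, -0.36, -0.1]
    - [0.19, -0.95, 0, -0.36, -0.1]
    - [0.19, -0.95, 0, -0.36, -0.1]
    - [0.18, -0.97, 0, -0.34, -0.1]
    - [0, 0, -0.9, 0, -0.1]
    - [0, 0, -0.9, 0, -0.1]
    - [0, 0, -0.9, 0, -0.1]
    - [0, 0, -0.9, 0, -0.1]
    - [0, 0, -0.7, 0, -0.1]
    - [0, 0, -0.6, 0, -0.1]
    - [0, 0, 0, 0, -0.9]
    - [0, 0, 0, 0, -0.9]
    - [0, 0, 0, 0, -0.9]
    - [0, 0, 0, 0, -0.9]

```text
clock: 3.8
tcp_pos: [0.431, -0.2107, 0.0878]
orientation: [0.625, 0.781, -0.001, 0.0]
wrist_force: [-15.2, -4.9, 11.5]
opening: 0.0151
gripper_force: 8.3
```

Request:
send_rows:
  commands:
    - [0, 0, 0, 0, -1]
    - [0, 0, 0, 1, -1]
    - [0, 0, 0, 1, -1]
    - [0, 0, 0, 1, -1]
    - [0, 0, 0, 1, -1]
    - [0, 0, 0, 1, -1]
    - [0, 0, 0, 1, -1]
    - [0, 0, 0, 1, -1]
    - [0, 0, 0, 1, -1]
    - [0, 0, 0, 1, -1]
    - [0, 0, 0, 1, -1]
    - [0, 0, 0, 1, -1]
    - [0, 0, 0, 1, -1]
    - [0, 0, 0, 1, -1]
    - [0, 0, 0, 0.4, -1]
    - [0, 0, 0, 0, -1]
  newtons: 30

```text
clock: 5.4
tcp_pos: [0.4311, -0.2101, 0.0878]
orientation: [0.005, 1.0, -0.0, 0.0]
wrist_force: [-4.0, 2.1, 6.5]
opening: 0.0139
gripper_force: 30.0
```

```bash
python3 -c "
from workcell import monitor
import numpy as np
o=monitor.get_obs();q=o['orientation'];print(o['ft_torque'],np.arctan2(q[1]**2-q[0]**2,2*q[0]*q[1]),o['qpos'])"
```

```text
[ 0.42533563  0.71227547 -0.6375082 ] 1.5602129690872173 [-6.18309014e-01  3.33157899e-02  2.02532096e+00  2.51502163e-04
  1.08251739e+00 -2.17863992e+00]
```

Request:
send_rows:
  commands:
    - [0, 0, 0, 0.5, -1]
    - [0, 0, 0, 0.5, -1]
    - [0, 0, 0, 0, -1]

```text
clock: 5.7
tcp_pos: [0.4315, -0.2102, 0.0877]
orientation: [-0.044, 0.999, -0.0, 0.001]
wrist_force: [-2.8, 2.7, 6.2]
opening: 0.0154
gripper_force: 32.7
```

```bash
python3 -c "
from workcell import monitor
import numpy as np
o=monitor.get_obs();q=o['orientation'];print(o['ft_torque'],np.arctan2(q[1]**2-q[0]**2,2*q[0]*q[1]),o['opening'])"
```

```text
[ 0.50709993  0.40461771 -0.78442222] 1.6592363926416276 0.015411346460422705
```

Request:
send_rows:
  commands:
    - [0, 0, 0, -0.5, -0.2]
    - [0, 0, 0, 0, -0.2]
    - [0, 0, 1, 0, -0.1]
    - [0, 0, 1, 0, 0.6]
    - [0, 0, 1, 0, 0.6]
    - [0, 0, 1, 0, 0.6]
    - [0, 0.5, 1, 0, 0.6]
    - [0.04, 0.96, 0, -0.5, 0.6]
    - [0.04, 0.96, 0, -0.5, 0.6]
    - [0.04, 0.96, 0, -0.5, 0.6]
    - [0.04, 0.96, 0, -0.5, 0.6]
    - [0.04, 0.96, 0, -0.5, 0.6]
    - [0.04, 0.96, 0, -0.5, 0.6]
    - [0.04, 0.96, 0, -0.5, 0.6]
    - [0.04, 0.96, 0, -0.5, 0.6]
    - [0.04, 0.96, 0, -0.5, 0.6]
    - [0.04, 0.96, 0, -0.5, 0.6]
    - [0.04, 0.96, 0, -0.5, 0.6]
    - [0.04, 0.96, 0, -0.5, 0.6]
    - [0.04, 0.96, 0, -0.5, 0.6]

```text
clock: 7.7
tcp_pos: [0.4466, 0.1806, 0.2368]
orientation: [0.301, 0.954, 0.0, 0.0]
wrist_force: [-0.3, 0.5, 0.9]
opening: 0.0696
gripper_force: 0.0
```

Run:
```python
from h import *
from workcell import monitor
im=vision.camera("top");u=up(im,375,135,475,245)
cv2.imwrite("pics/c4.png",u[:,:,::-1])
o=monitor.get_obs();q=o['orientation'];print(o['tcp_pos'],np.arctan2(q[1]**2-q[0]**2,2*q[0]*q[1]))
```

```text
[0.44650889 0.18401946 0.2368306 ] 0.9582865842140625
```

View pics/c4.png

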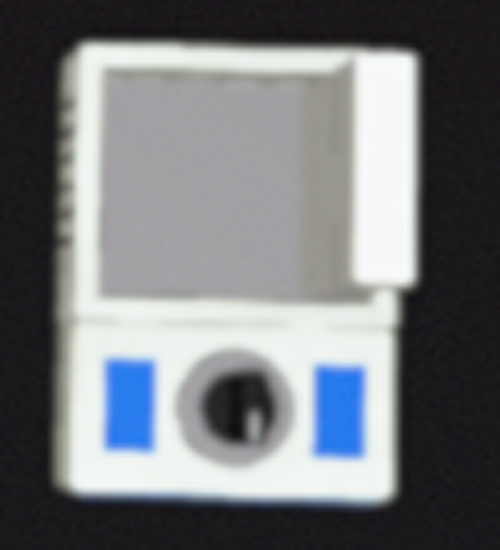

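The knob's bar now lies along the cooler's x, with its index line at (253,425), so it is at the end stop. Next, the case.

Request:
send_rows:
  commands:
    - [0.05, 0.8, 0, -0.28, 0.6]
    - [0.05, 0.8, 0, -0.28, 0.6]
    - [0.05, 0.8, 0, -0.28, 0.6]
    - [0.05, 0.8, 0, -0.29, 0.6]
    - [0, 0, -0.9, 0, 0.6]
    - [0, 0, -0.9, 0, 0.6]
    - [0, 0, -0.9, 0, 0.6]
    - [0, 0, -0.9, 0, 0.6]
    - [0, 0, -0.9, 0, 0.6]
    - [0, 0, -0.9, 0, 0.6]
    - [0, 0, -0.56, 0, 0.6]
    - [0, 0, 0, 0, -0.2]
    - [0, 0, 0, 0, -0.2]
    - [0, 0, 0, 0, -0.2]
    - [0, 0, 0, 0, -0.2]
  newtons: 30

```text
clock: 9.25
tcp_pos: [0.4547, 0.2767, 0.0599]
orientation: [0.354, 0.935, 0.002, 0.002]
wrist_force: [2.5, 5.5, 3.4]
opening: 0.0454
gripper_force: 2.5
```

Request:
send_rows:
  commands:
    - [0, 0, 0, 0, -0.2]
    - [0, 0, 0, 0, -0.2]
    - [0, 0, 0.7, 0, -0.2]
    - [0, 0, 1, 0, -0.2]
    - [0, 0, 1, 0, -0.2]
    - [0, 0, 1, 0, -0.2]
    - [0, 0, 1, 0, -0.2]
    - [0, 0, 1, 0, -0.2]
    - [0.19, -0.97, 0, 0.4, -0.2]
    - [0.19, -0.97, 0, 0.4, -0.2]
    - [0.19, -0.97, 0, 0.4, -0.2]
    - [0.19, -0.97, 0, 0.4, -0.2]
    - [0.19, -0.97, 0, 0.4, -0.2]
    - [0.19, -0.97, 0, 0.4, -0.2]
    - [0.19, -0.97, 0, 0.4, -0.2]
    - [0.19, -0.97, 0, 0.4, -0.2]
    - [0.19, -0.97, 0, 0.4, -0.2]
    - [0.19, -0.97, 0, 0.4, -0.2]
    - [0.19, -0.97, 0, 0.4, -0.2]
    - [0.19, -0.97, 0, 0.4, -0.2]

```text
clock: 11.25
tcp_pos: [0.5196, -0.0749, 0.2274]
orientation: [0.12, 0.993, 0.0, -0.002]
wrist_force: [-0.2, 0.2, -3.3]
opening: 0.0442
gripper_force: 29.8
```

Request:
send_rows:
  commands:
    - [0.2, -0.91, 0, 0.37, -0.2]
    - [0.2, -0.91, 0, 0.37, -0.2]
    - [0.2, -0.91, 0, 0.37, -0.2]
    - [0.2, -0.91, 0, 0.37, -0.2]
    - [0.2, -0.93, 0, 0.37, -0.2]
    - [0, 0, -0.8, 0, -0.2]
    - [0, 0, -0.8, 0, -0.2]
    - [0, 0, 0, 0, -0.2]

```text
clock: 12.05
tcp_pos: [0.547, -0.2094, 0.1751]
orientation: [0.029, 1.0, 0.002, -0.005]
wrist_force: [-0.8, -0.0, -4.5]
opening: 0.0437
gripper_force: 29.8
```

Run:
```python
from h import *
from workcell import monitor
im=vision.camera("top");u=up(im,375,115,475,245,4)
s=vision.camera("side");us=up(s,300,190,440,345,4)
h=600;u=cv2.copyMakeBorder(u,0,h-u.shape[0],0,0,cv2.BORDER_CONSTANT);us=cv2.resize(us,None,fx=.71,fy=.71);us=cv2.copyMakeBorder(us,0,h-us.shape[0],0,0,cv2.BORDER_CONSTANT)
c=np.hstack([u,us]);print(c.shape)
cv2.imwrite("pics/c5.png",c[:,:,::-1]); np.save("pics/t5.npy",im)
o=monitor.get_obs();q=o['orientation'];print(o['tcp_pos'],np.arctan2(q[1]**2-q[0]**2,2*q[0]*q[1]))
```

```text
(600, 798, 3)
[ 0.54975331 -0.21039292  0.17965453] 1.5130382558737092
```

View pics/c5.png

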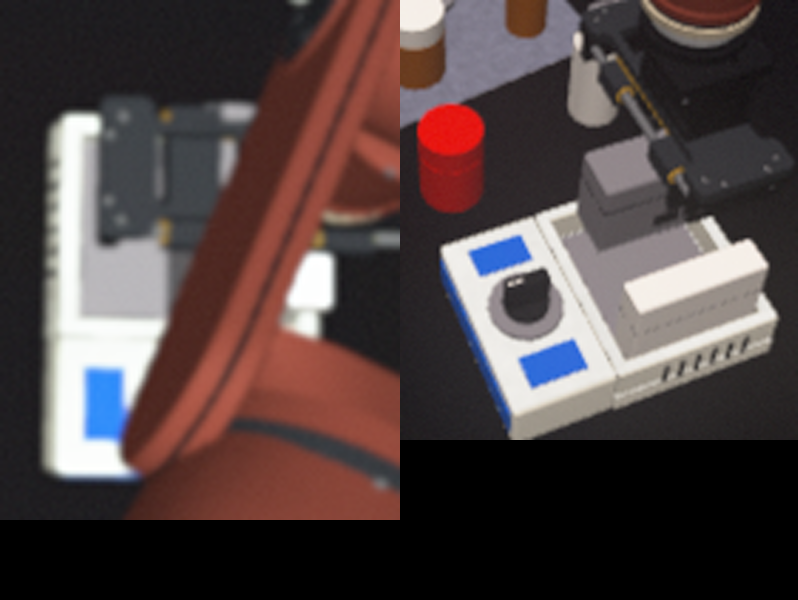

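The side half shows the case held upright above the well, with the near-end top corners at about (583,152) and (605,197) and the slide box clear to the right. I'll check its offset along the well's x.

Run:
```python
from h import *
np.set_printoptions(precision=4,suppress=True)
psi=-.057;X=np.array([np.cos(psi),np.sin(psi)]);Y=np.array([-X[1],X[0]])
T=np.array([.5498,-.2104])
U=lambda c,r:np.array([300+(c-400)/2.84,190+r/2.84])
for z in (.2037,.1237):
  for sx in(-1,1):
    for sy in(-1,1):
      p=T+X*.058*sx+Y*.022*sy
      q=pix("side",np.array([*p,z])); print(z,sx,sy,((q-[300,190])*2.84+[400,0]))
for n,c,z in(("TL",(583,152),.2037),("TR",(605,197),.2037),("BR",(600,250),.1237)):
  w=ray("side",U(*c),z)[:2]-T; print(n,w@X,w@Y)
t=np.load("pics/t5.npy")
C=np.array([.5495,-.218]);print("tcp in well",(T-C)@X,(T-C)@Y)
```

```text
0.2037 -1 -1 [614.5623 191.1728]
0.2037 -1 1 [588.9094 148.4858]
0.2037 1 -1 [749.4784 146.8079]
0.2037 1 1 [720.2359 106.8666]
0.1237 -1 -1 [605.9101 251.8404]
0.1237 -1 1 [582.0825 209.8318]
0.1237 1 -1 [732.8991 208.3635]
0.1237 1 1 [705.8824 168.8924]
TL -0.06375394684702748 0.020533482204258546
TR -0.06704322448233524 -0.02422220268721466
BR -0.06161689750633031 -0.01871276985443087
tcp in well -0.00013345267836852547 0.0076047478842257606
```

Request:
send_rows:
  commands:
    - [0.19, -0.01, 0, 0, -0.2]
    - [0, 0, -0.8, 0, -0.2]
    - [0, 0, -0.8, 0, -0.2]
    - [0, 0, -0.8, 0, -0.2]
    - [0, 0, -0.4, 0, -0.2]
    - [0, 0, -0.3, 0, -0.2]
    - [0, 0, -0.2, 0, -0.2]
    - [0, 0, 0, 0, -0.2]

```text
clock: 12.95
tcp_pos: [0.5568, -0.2115, 0.0872]
orientation: [0.028, 1.0, -0.0, -0.001]
wrist_force: [-17.7, 5.7, 24.6]
opening: 0.0437
gripper_force: 30.0
```

Request:
send_rows:
  commands:
    - [0, 0, 0.15, 0, -0.2]
    - [-0.12, 0, 0, 0, -0.2]
    - [0, 0, 0, 0, -0.2]

```text
clock: 13.25
tcp_pos: [0.554, -0.2117, 0.0874]
orientation: [0.029, 1.0, -0.001, 0.001]
wrist_force: [1.3, -0.9, 3.1]
opening: 0.0439
gripper_force: 30.0
```

Request:
send_rows:
  commands:
    - [0, 0, -0.15, 0, -0.2]
    - [0, 0, -0.15, 0, -0.2]
    - [0, 0, 0, 0, -0.2]

```text
clock: 13.55
tcp_pos: [0.5564, -0.212, 0.0843]
orientation: [0.029, 1.0, -0.001, 0.003]
wrist_force: [-10.4, 7.4, 35.4]
opening: 0.0432
gripper_force: 30.0
```

Run:
```python
from h import *
from workcell import monitor
o=monitor.get_obs();print(o['tcp_pos'],o['wrist_force'],o['ft_torque'],o['orientation'])
s=vision.camera("side");us=up(s,320,205,440,345,4)
t=vision.camera("top");ut=up(t,375,125,450,240,4)
h=560;ut=cv2.copyMakeBorder(ut,0,h-ut.shape[0],0,0,cv2.BORDER_CONSTANT)
cv2.imwrite("pics/c6.png",np.hstack([us,ut])[:,:,::-1])
```

```text
[ 0.55637109 -0.21199015  0.08433183] [-10.360481     7.36536229  35.40278554] [1.72806294 1.67059589 0.06981163] [ 2.87695508e-02  9.99580716e-01 -8.92417022e-04  3.14791279e-03]
```

View pics/c6.png

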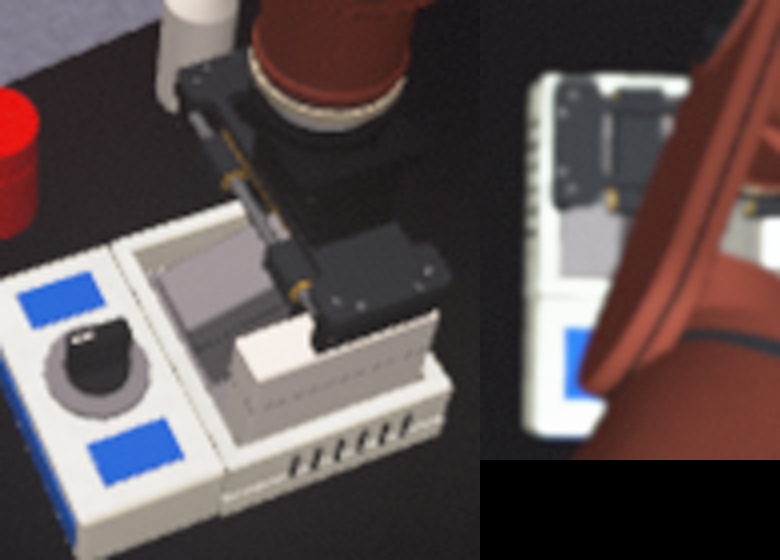

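The case's near end is at about (160,272)-(190,335) in the side half, inside the well. The gripper body overhangs the slide box. I'll work out which is touching.

Run:
```python
from h import *
np.set_printoptions(precision=4,suppress=True)
psi=-.057;X=np.array([np.cos(psi),np.sin(psi)]);Y=np.array([-X[1],X[0]]);C=np.array([.5495,-.218])
T=np.array([.5564,-.212]);print("tcp well",(T-C)@X,(T-C)@Y)
W=lambda x,y:C+x*X+y*Y
S=lambda P:(pix("side",P)-[320,205]+.0)*4
for z in(.100,.108):
  for c in((160,272),(190,335)):
    w=ray("side",(320+c[0]/4,205+c[1]/4),z)[:2]-C; print(z,c,w@X,w@Y)
t=(T-C)@X,(T-C)@Y
print("body corner pred",S(np.array([*W(t[0]-.0375,t[1]-.095),.143])))
print("slide near top pred",S(np.array([*W(-.057,-.07),.12])),S(np.array([*W(-.057,-.04),.12])))
print("rim near",S(np.array([*W(-.062,.073),.055])),S(np.array([*W(-.062,-.073),.055])),"far L",S(np.array([*W(.062,.073),.055])))
```

```text
tcp well 0.006546979147439374 0.0063833427013590864
0.1 (160, 272) -0.0696869242596291 0.024299143006684037
0.1 (190, 335) -0.07207005287743071 -0.021150764979643834
0.108 (160, 272) -0.07247644804714297 0.01944966400927816
0.108 (190, 335) -0.07483546046848236 -0.025540311222266233
body corner pred [321.3864 368.2422]
slide near top pred [256.845  378.1464] [231.7917 333.957 ]
rim near [134.1255 249.5526] [239.9261 445.5362] far L [307.6551 192.1676]
```

Run:
```python
import cv2,numpy as np
a=cv2.imread("pics/c6.png")[:,:480]; g=cv2.resize(a,(120,140),interpolation=cv2.INTER_AREA).min(2)
print("cols 350..394 (px)"); 
for r in range(258,308,1): print(r,' '.join(f"{v:3d}" for v in g[r-205,30:76]))
```

```text
cols 350..394 (px)
258  41  40  40  41  41  43  39  39  40  40  40  40  39  39  42  43  47  76 115 152 174 198 225 232 233 233 230 226 221 211 190 131  98 109 109  93  73  92  98  69  45  42  38  34  37  38
259  39  40  38  39  40  40  40  41  39  37  37  42  47  58  79 116 153 176 199 224 230 232 234 232 228 221 211 193 178 166 152 125  92  97 113 112 100 128 140 101  57  45  40  34  34  38
260  39  41  42  42  41  40  38  39  42  47  57  81 138 167 179 200 225 232 233 233 231 227 222 213 195 181 166 151 141 141 141 137  98  89 109 113 106 134 151 134  83  48  44  41  36  37
261  41  42  40  40  38  41  48  59  82 136 163 177 214 230 232 233 233 230 227 221 209 193 180 165 151 142 140 140 139 139 137 140 127 104 101 113 108 125 145 149 109  59  47  46  40  36
262  39  40  41  47  57  81 137 164 176 212 227 228 231 232 230 227 221 209 192 178 165 150 142 141 140 140 138 139 136 136 140 146 149 134 107 107 113 112 125 144 135  95  57  46  42  37
263  48  59  83 137 164 176 211 228 229 231 230 227 223 219 208 194 178 164 149 142 142 140 140 141 141 140 136 136 139 141 149 150 152 149 1
[... 7618 characters left out ...]
 229 229 230 229 215 203 218 226 226 224 198 158 139 140 139 138 138 139 138 132 135 141 141 138 138 137 137 135 130 134 137 132 126 131
305 139 138 134 127 144 194 225 231 231 231 231 229 229 228 230 230 224 199 209 223 225 226 220 176 142 140 139 137 137 138 136 128 132 141 140 137 136 130 133 130 125 132 136 137 135 136
306 135 129 124 144 193 225 230 231 230 231 230 228 229 229 229 230 229 216 202 217 225 226 223 192 154 140 139 137 137 138 137 132 132 139 140 137 129 126 131 129 133 136 137 137 136 138
307 126 134 163 199 225 232 232 230 231 230 230 230 230 231 231 230 231 225 201 208 222 225 225 215 174 144 138 136 137 137 137 136 127 135 139 136 129 133 136 136 136 135 137 137 137 137
```

Run:
```python
from h import *
np.set_printoptions(precision=4,suppress=True)
psi=-.057;X=np.array([np.cos(psi),np.sin(psi)]);Y=np.array([-X[1],X[0]]);C=np.array([.5495,-.218])
for p,z in(((373,299.8),.02),((375,299),.02),((361,272.5),.1),((367,287),.1),((367,287),.095),((360.3,277),.055),((368.5,296),.055),((384,278.5),.1),((378.4,288.5),.12),((385,302.5),.02)):
    w=ray("side",p,z)[:2]-C; print(p,z,w@X,w@Y)
```

```text
(373, 299.8) 0.02 -0.04561109165268027 -0.010672038140390831
(375, 299) 0.02 -0.04001975185619701 -0.010453417192911176
(361, 272.5) 0.1 -0.06688003979647351 0.024721883189067116
(367, 287) 0.1 -0.07110049456953854 -0.016526915582541473
(367, 287) 0.095 -0.06936598263967655 -0.013754204625122085
(360.3, 277) 0.055 -0.05835434323957768 0.040523966238244176
(368.5, 296) 0.055 -0.06305874317828432 -0.015406413397254454
(384, 278.5) 0.1 -0.02406451636327431 -0.010129711659151979
(378.4, 288.5) 0.12 -0.0560747758106276 -0.040391831056650666
(385, 302.5) 0.02 -0.021609687505193657 -0.02808788215786246
```

Request:
send_rows:
  commands:
    - [0, 0, 0, 0, -0.2]
    - [0, 0, 0, 0, -0.2]
    - [0, 0, 0, 0, -0.2]
    - [0, 0, 0, 0, -0.2]
  newtons: 3

```text
clock: 14.05
tcp_pos: [0.5541, -0.2118, 0.078]
orientation: [0.029, 1.0, -0.001, 0.001]
wrist_force: [3.7, -0.8, 3.8]
opening: 0.0439
gripper_force: 3.0
```

```bash
cat > side.py <<'E'
import sys
from h import *
from workcell import monitor
x0,y0,x1,y1=map(int,sys.argv[1:5]);st=int(sys.argv[5]) if len(sys.argv)>5 else 1;n=sys.argv[6] if len(sys.argv)>6 else "side"
s=vision.camera(n).min(2);o=monitor.get_obs();q=o['orientation']
print(o['clock'],o['tcp_pos'],np.arctan2(q[1]**2-q[0]**2,2*q[0]*q[1]),o['wrist_force'],o['opening'],"cols",x0)
for r in range(y0,y1,st): print(r,' '.join(f"{v:3d}" for v in s[r,x0:x1:st]))
E
python3 side.py 352 266 390 304
```

```text
14.1 [ 0.55386583 -0.21178401  0.07773174] 1.5130190973311644 [ 3.10518999 -1.90603506  3.21132955] 0.044061609997594904 cols 352
266 227 223 217 204 187 172 160 146 139 139 140 140 140 139 139 138 140 137 140 138 138 142 150 152 153 151 150 150 151 150 151 132 106 105 113 105 118 125
267 219 190 172 158 143 136 137 138 140 139 139 139 138 138 137 139 138 136 141 144 148 152 151 151 151 151 151 150 151 151 152 149 136 104 103  95  78  72
268 224 171 136 137 139 138 137 139 138 138 138 137 137 136 136 135 141 142 147 152 152 151 153 152 151 149 152 150 152 151 152 151 143  98  66  62  59  59
269 234 202 151 137 137 138 138 138 136 137 137 137 135 134 141 143 148 149 152 152 151 151 152 151 150 152 150 151 151 151 152 152 133  83  56  60  60  61
270 232 229 177 136 137 138 136 137 134 136 135 132 140 141 146 152 151 151 151 153 153 151 151 151 152 151 151 150 151 150 150 151 126  74  53  61  60  61
271 233 235 209 156 136 137 137 134 153 136 134 144 147 151 153 151 151 151 151 150 150 152 152 151 152 151 152 151 151 151 152 150 113  61  49  56  60  59
272 231 232 230 179 136 150 139 14
[... 4257 characters left out ...]
 126  96  82  83  93 106 121 132 137 138 138 141 161 209 216 197 183 168 150
300 130 139 138 139 132 173 222 231 231 230 230 229 201 196 219 224 224 226 185 142 114  98  91 112 136 139 130 135 138 138 139 137 166 169 154 141 138 138
301 137 138 138 139 126 188 227 232 232 231 231 230 225 202 215 223 225 228 207 150 125 124 118 132 142 139 128 135 140 138 140 140 139 136 137 137 138 138
302 137 138 138 132 150 218 233 233 232 231 230 231 230 223 207 218 224 224 223 168 136 138 138 139 140 139 138 138 139 138 138 140 142 140 139 138 135 137
303 138 138 138 129 192 227 232 233 232 231 229 230 230 223 191 210 224 225 226 208 162 140 138 138 138 138 138 140 138 139 139 140 141 137 138 136 137 137
```

Request:
send_rows:
  commands:
    - [0, 0, 0, 0, 0.1]
    - [0, 0, 0, 0, 0.1]
    - [0, 0, 0, 0, 0.1]

```text
clock: 14.4
tcp_pos: [0.552, -0.2108, 0.0761]
orientation: [0.029, 1.0, 0.001, -0.001]
wrist_force: [-0.1, 0.3, -0.7]
opening: 0.0477
gripper_force: 0.0
```

```bash
python3 side.py 352 268 385 303 2
```

```text
14.45 [ 0.55222961 -0.21084376  0.07630349] 1.5129538222605654 [ 0.02529817  0.5609924  -0.21822958] 0.047554425430596306 cols 352
268 224 136 138 139 139 139 136 137 139 148 151 152 151 152 152 151 107
270 232 177 138 137 136 136 137 146 150 152 152 150 150 150 151 152 107
272 232 231 136 140 164 142 152 151 151 152 151 151 152 151 150 150  90
274 224 228 187 137 144 152 153 152 150 152 151 152 151 150 151 151  87
276 196 231 230 133 119 151 152 152 151 150 151 151 149 150 150 151 132
278 220 209 230 203 121 141 153 151 151 151 150 150 151 151 151 144 117
280 228 167 230 231 150 117 152 151 151 152 151 151 150 147 121  89  81
282 228 221 218 229 198 125 137 150 151 150 150 146 126  95  83  83  82
284 223 229 185 227 229 158 107 149 152 147 129  99  84  83  84  77  71
286 170 230 221 210 228 207 124 129 132 102  84  84  83  77  73  80  82
288  66 229 228 191 227 227 152  90  82  84  84  81  79  82 102 156 218
290  62 195 228 225 209 227 209 123  80  83  77  75  82 107 234 232 232
292  83 139 206 228 196 228 227 179  84  72  83  82  84 116 220 233 232
294  88 137 155 230 229 208 225 218 127  85  84  81  82 126 146 232 233
296  85 138 137 221 229 199 217 226 174  99  81  81  88 133 138 206 233
298 104 136 138 224 229 228 198 224 225 143  85  83  82 129 138 140 229
300 131 139 132 221 231 230 201 220 224 184 115  89 137 132 139 138 168
302 139 139 151 233 232 230 229 206 225 224 135 137 140 139 138 138 143
```

Request:
send_rows:
  commands:
    - [0, 0, 0.5, 0, 0.15]
    - [0, 0, 0.8, 0, 0.15]
    - [0, 0, 1, 0, 0.15]
    - [0, 0, 1, 0, 0.15]
    - [-0.3, 1, 1, -0.8, 0.15]
    - [-0.3, 1, 0.3, -1, 0.15]
    - [-0.3, 1, 0, -1, 0.15]
    - [-0.3, 1, 0, -1, 0.15]
    - [0, 1, 0, -1, 0.15]
    - [0, 1, 0, -1, 0.15]

```text
clock: 15.45
tcp_pos: [0.5168, -0.0301, 0.2167]
orientation: [0.316, 0.949, 0.0, 0.001]
wrist_force: [0.4, -0.4, 0.5]
opening: 0.0503
gripper_force: 0.0
```

Run:
```python
from h import *
from workcell import monitor
s=vision.camera("side");us=up(s,340,230,440,345,4)
t=vision.camera("top");ut=up(t,380,130,470,240,4)
h=460;ut=cv2.copyMakeBorder(ut,0,h-ut.shape[0],0,0,cv2.BORDER_CONSTANT)
cv2.imwrite("pics/c7.png",np.hstack([us,ut])[:,:,::-1]);np.save("pics/t7.npy",t);np.save("pics/s7.npy",s)
o=monitor.get_obs();q=o['orientation'];print(o['clock'],o['tcp_pos'],np.arctan2(q[1]**2-q[0]**2,2*q[0]*q[1]))
```

```text
15.55 [ 0.51689867 -0.02823116  0.21650622] 0.9340085190166524
```

View pics/c7.png

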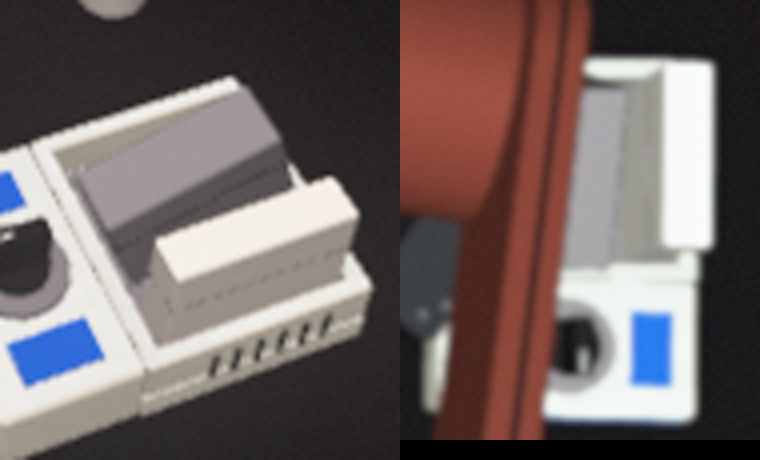

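The case is not flat: its far end rides up at side crop (280,142) and (240,88), with the near end at (80,170) and (110,230). I'll triangulate its top corners.

Run:
```python
from h import *
np.set_printoptions(precision=4,suppress=True)
psi=-.057;X=np.array([np.cos(psi),np.sin(psi)]);Y=np.array([-X[1],X[0]]);C=np.array([.5495,-.218])
S=lambda c:np.array([340,230])+(np.array(c)+.5)/4-.5
T=lambda c:np.array([380,130])+(np.array(c)+.5)/4-.5
for n,t,s in(("farR",(627-400,88),(281,142)),("nearR",(612-400,267),(110,230)),("slide nearL",(663-400,246),(154,240)),("slide farR",(715-400,65),(357,210))):
    P=tri(T(t),S(s));d=P[:2]-C;print(n,P,d@X,d@Y,pix("top",P)-T(t))
```

```text
farR [ 0.587  -0.2358  0.1288] 0.038468385545971345 -0.015656864352897416 [-0.22    0.5843]
nearR [ 0.479  -0.2306  0.0991] -0.06970791902524405 -0.016644131587432134 [-0.1273  0.3621]
slide nearL [ 0.4902 -0.2571  0.1192] -0.05699696078123072 -0.04245498344190677 [-0.0899  0.2508]
slide farR [ 0.6006 -0.2913  0.1266] 0.05515214242276779 -0.07029648953559706 [-0.17    0.4404]
```

Request:
send_rows:
  commands:
    - [0.49, -0.9, 0, 0.83, -1]
    - [0.49, -0.9, 0, 0.83, -1]
    - [0.49, -0.9, 0, 0.83, -1]
    - [0.49, -0.9, 0, 0.83, -1]
    - [0.49, -0.9, 0, 0.83, -1]
    - [0.49, -0.9, 0, 0.83, -1]
    - [0.49, -0.86, 0, 0.82, -1]
    - [0, 0, -0.9, 0, -1]
    - [0, 0, -0.9, 0, -1]
    - [0, 0, -0.9, 0, -1]
    - [0, 0, -0.9, 0, -1]
    - [0, 0, -0.85, 0, -1]
    - [0, 0, 0, 0, -1]
    - [-0.13, 0, 0, 0, -1]
    - [-0.1, 0, 0, 0, -1]
    - [0, 0, 0, 0, -1]
  newtons: 30

```text
clock: 17.15
tcp_pos: [0.614, -0.2198, 0.084]
orientation: [0.029, 1.0, -0.001, 0.002]
wrist_force: [1.5, -0.9, -0.6]
opening: 0.0003
gripper_force: 0.7
```

Request:
send_rows:
  commands:
    - [-0.1, 0, 0, 0, -1]
    - [-0.1, 0, 0, 0, -1]
    - [0, 0, 0, 0, -1]

```text
clock: 17.45
tcp_pos: [0.6117, -0.2202, 0.0854]
orientation: [0.029, 1.0, -0.002, 0.006]
wrist_force: [12.5, -0.1, 0.2]
opening: 0.0011
gripper_force: 5.7
```

```bash
python3 side.py 352 266 394 300 2
```

```text
17.5 [ 0.61171105 -0.2201409   0.08538069] 1.512997849050302 [11.48934729 -0.24356152 -0.18613111] 0.0002826372972109711 cols 352
266 227 218 187 159 137 139 142 140 140 137 143 153 150 151 151 153 149 151 150 150 151
268 223 136 139 137 139 139 137 134 142 153 152 151 151 153 152 151 149 152 151 151 151
270 233 177 138 137 137 134 141 154 152 153 152 152 152 152 151 151 151 150 151 151 151
272 232 230 137 137 139 150 153 151 150 154 150 152 152 151 150 151 151 151 151 151 150
274 223 229 186 138 152 152 153 152 152 153 151 153 151 152 152 151 150 152 149 138 110
276 197 231 230 117 148 152 152 150 152 152 153 151 150 152 151 152 150 142 111  85  84
278 219 210 229 203 120 152 152 151 152 152 151 151 151 150 151 140 111  86  83  85  83
280 228 167 231 231 120 146 152 152 151 151 151 151 150 142 116  89  84  83  85  81  80
282 229 223 219 228 198 115 151 151 152 151 152 142 116  89  84  84  85  80  77  79  82
284 222 228 183 227 228 120 143 152 152 144 117  90  84  85  85  86  82  80  84  84 113
286 171 230 222 212 228 198 106 145 118  91  85  86  85  83  81  79  84 107 182 222 233
288  66 229 228 190 227 229 118  87  84  86  85  80  78  80 104 157 218 232 233 233 233
290  65 196 228 226 208 228 199  79  85  79  74  82  86 110 234 232 233 233 233 233 233
292  81 139 207 229 195 228 227 155  75  82  86  84  84 117 220 233 233 232 233 232 232
294  88 139 155 230 229 210 224 218  86  85  86  84  85 127 149 232 233 232 232 233 233
296  84 139 139 222 230 196 217 226 148  84  83  85  89 135 139 206 233 233 233 233 226
298 104 139 139 224 229 227 197 225 225  88  86  85 113 131 138 140 230 228 213 176 148
```

Request:
send_rows:
  commands:
    - [-0.1, 0, 0, 0, -1]
    - [-0.1, 0, 0, 0, -1]
    - [0, 0, 0, 0, -1]

```text
clock: 17.8
tcp_pos: [0.6104, -0.2211, 0.0885]
orientation: [0.029, 1.0, -0.003, 0.011]
wrist_force: [21.8, -0.9, 2.4]
opening: 0.0005
gripper_force: 10.9
```

```bash
python3 side.py 352 256 424 300 3
```

```text
17.85 [ 0.61043761 -0.22107382  0.08851472] 1.5129040524771855 [22.36030455 -0.29981522  2.63811768] 0.00030304133391437183 cols 352
256  43  39  42  41  43  43  41  72 179 233 231 213 165 141 151 151 151  69  48  59  56  41  38  34
259  42  41  44  42  76 179 231 231 213 164 141 138 150 152 152 151 151 140  41  58  61  58  44  32
262  43  77 176 230 228 210 164 141 140 139 151 150 151 151 150 151 150 151  95  44  57  51  45  51
265 229 225 205 161 141 140 142 141 151 151 152 152 152 152 151 152 152 151 146  47  62 111  37  39
268 224 138 136 137 138 141 151 152 151 152 152 151 153 151 151 150 146 113  81  62  38  88  89  42
271 232 154 136 135 154 150 151 153 153 151 151 151 152 151 147 116  83  82  81  72  38  34 113  54
274 223 228 147 152 152 152 152 152 151 150 152 152 151 118  82  83  82  75  82  81 222 118  59  74
277 191 228 151 153 152 152 151 151 152 151 151 123  83  84  83  70  81  83  83  81 202 227 232  99
280 228 212 231 141 151 152 153 151 151 127  85  85  83  73  83  83  81 111 193 233 232 232 232 159
283 228 217 228 165 150 152 151 128  88  85  85  77  83  84 101 187 232 233 233 232 232 232 232 102
286 171 228 211 229 136 132  89  84  85  73  85  91 182 233 233 233 232 232 233 233 232 233 229 174
289  52 229 216 227 170  84  85  80  81 151 223 233 233 232 232 233 233 233 233 233 221 169 136 138
292  82 158 229 217 227  78  81  85  85 166 233 233 233 232 233 233 233 225 183 135 136 136 136 135
295  77 139 225 221 225 184  84  85  86 139 225 233 232 232 228 197 148 138 137 136 136 132 132 135
298 106 138 225 229 198 225  89  84 112 138 141 231 214 161 137 136 136 137 131 125 134 135 136 136
```

Request:
send_rows:
  commands:
    - [0.25, 0, 0, 0, -1]
    - [0.2, 0, 0, 0, -1]
    - [0, 0, 0, 0, -1]

```text
clock: 18.15
tcp_pos: [0.615, -0.219, 0.082]
orientation: [0.029, 1.0, -0.0, 0.0]
wrist_force: [1.8, -1.3, -0.3]
opening: 0.0004
gripper_force: 0.9
```

```bash
python3 side.py 352 256 424 300 3
```

```text
18.2 [ 0.61439788 -0.21889972  0.08156407] 1.5133068335350932 [ 1.65211723 -0.96631128 -0.89818942] 0.0006870258487704238 cols 352
256  42  41  41  40  43  41  41  73 178 233 231 212 165 138 138 135 143 142  42  56  56  51  41  33
259  42  42  42  42  76 180 231 232 214 166 140 138 134 138 143 144 144 141  78  45  56  58  43  40
262  43  76 178 230 230 211 166 141 140 139 135 144 146 144 145 143 145 143 142  43  50  62  43  43
265 230 225 206 161 140 140 141 140 142 144 145 146 147 145 144 145 144 142 144 127  47 104  61  38
268 224 138 138 138 137 133 139 148 145 147 146 146 146 146 145 144 145 144 140 115  61  40 112  41
271 231 155 136 137 142 147 148 147 148 147 145 145 146 147 144 145 139 104  81  80  59  37  73 100
274 223 228 137 117 147 148 148 147 146 148 145 147 145 147 133  97  82  82  77  76 164 118  40 105
277 190 229 162  96 140 148 148 147 147 147 146 146 124  89  84  83  81  70  81  81 179 228 232 212
280 229 211 231 133  90 149 148 147 148 143 113  83  83  84  73  79  82 111 194 234 232 232 232 232
283 229 218 228 175  73 136 147 139 105  83  84  84  73  81 101 190 232 232 232 232 232 232 232 223
286 172 228 211 230  72  75  95  86  84  79  79  90 184 233 232 233 232 233 233 233 233 233 229 207
289  55 229 215 227 160  64  86  82  73 152 223 233 233 233 232 233 232 233 233 233 220 169 135 138
292  83 158 229 218 227  79  81  84  82 163 233 233 234 233 232 232 234 225 183 137 135 138 136 135
295  76 138 226 222 224 188  84  85  84 140 224 232 233 232 228 197 147 137 136 137 137 132 132 136
298 103 138 224 228 197 225  89  84  85 138 141 230 213 161 137 137 136 137 129 126 136 136 134 135
```

Run:
```python
from h import *
np.set_printoptions(precision=4,suppress=True)
psi=-.057;X=np.array([np.cos(psi),np.sin(psi)]);Y=np.array([-X[1],X[0]]);C=np.array([.5495,-.218])
s=vision.camera("side");np.save("pics/s8.npy",s)
u=up(s,340,230,440,310,4).astype(int);m=(abs(u.min(2)-146)<9)
m=cv2.morphologyEx(m.astype(np.uint8),cv2.MORPH_OPEN,np.ones((9,9)))
for c in blobs(m,1500):
    b=cv2.approxPolyDP(c,8,True)[:,0]; b=cv2.boxPoints(cv2.minAreaRect(c)) if len(b)>7 else b
    print(cv2.contourArea(c));
    for q in b:
        p=unup(q,340,230,4);w=ray("side",p,.1)[:2]-C;print(p,"z.1:",w@X,w@Y)
```

```text
10538.5
[403.125 255.375] z.1: 0.05072040540556325 0.032678312662113976
[362.125 271.125] z.1: -0.0627224659374705 0.027297900225443282
[367.375 284.375] z.1: -0.06721532870957365 -0.01047427162538635
[407.625 267.875] z.1: 0.042275218507440135 -0.0038875625361308604
```

Run:
```python
import numpy as np,cv2
s=np.load("pics/side0.npy");g=s.min(2)
print(g[158:190:2,258:304:3])
e=np.load("pics/s8.npy").min(2)
print(e[254:276,396:416:2])
```

```text
[[ 28  29  27  62  30  31  30  32  32  32  32  33  32  34  31  35]
 [ 30  31  37 135 139 103  85  38  35  32  34  32  32  32  34  33]
 [ 30  30 115 135 135 135 134 134 117 100  60  33  32  33  50  92]
 [ 28  32 136 136 135 134 136 135 134 133 134 128  98 100 123 126]
 [ 27  86 137 137 137 136 136 134 135 134 134 135 134 134 116 129]
 [ 29  60  86 109 125 135 138 135 135 136 136 135 134 122 111 126]
 [ 27  47  82  82  82  83 105 119 134 136 136 136 135  80 101 124]
 [ 29  35  77  83  83  83  83  84  80  97 116 131 136  58 104 125]
 [ 30  31  82  69  70  72  82  82  83  83  82  81  86  57  94 123]
 [ 33  49  80  82  80  82  73  69  73  81  83  81  83  54  89 124]
 [ 64 123  82  81  80  82  83  81  83  74  73  75  78  54  80 119]
 [ 32 124  81  80  82  81  81  82  82  83  83  82  80  60  80 122]
 [ 33 113  86  79  83  84  55  56  79  82  81  82  84  58  70 120]
 [ 32  36  94  85  82  81  65  33  49  83  83  84  82  59  92 125]
 [ 31  31 120 112 104  87  84  82  72  80  84  82  83  60 152 199]
 [ 20  33  56 123 123 122 115 105  87  84  83  82  82 174 232 231]]
[[141 229 226  95  66  53  
[... 219 characters left out ...]
57  57  58]
 [143 144 143 143 144  88  44  52  58  58]
 [144 144 144 143 144 125  44  46  55  60]
 [144 144 142 142 144 143  55  43  50  56]
 [145 144 143 144 143 143  87  43  49  82]
 [144 143 144 142 143 142 126  45  48 102]
 [145 145 144 144 144 142 143  53  49  87]
 [143 145 144 143 144 143 143  88  53  65]
 [145 145 143 143 142 142 142 113  55  41]
 [145 145 144 144 144 142 131 104  60  35]
 [145 144 144 144 140 127 100  79  58  35]
 [144 144 146 139 124  99  79  81  55  37]
 [144 146 139 120  94  82  78  81  58  33]
 [144 138 115  92  81  80  81  81  54  38]
 [136 114  89  81  81  81  81  70 111 115]
 [110  89  82  81  82  77  76  68 175 198]
 [ 86  83  82  80  77  74  71  81 198 227]]
```

Request:
send_rows:
  commands:
    - [0.2, 0, 1, 0, -1]
    - [0.2, 0, 1, 0, -1]
    - [0, 0, 1, 0, -1]
    - [0, 1, 0.5, -1, -0.2]
    - [0, 1, 0, -1, -0.1]
    - [0, 1, 0, -1, 0.15]
    - [0, 1, 0, -1, 0.15]
    - [0, 0.8, 0, -1, 0.15]
    - [0, 0, 0, -1, 0.15]

```text
clock: 19.15
tcp_pos: [0.6251, -0.0719, 0.1859]
orientation: [0.324, 0.946, 0.0, -0.002]
wrist_force: [-0.1, -0.9, -0.1]
opening: 0.0406
gripper_force: 0.0
```

Run:
```python
from h import *
from workcell import monitor
np.set_printoptions(precision=4,suppress=True)
o=monitor.get_obs();print(o['clock'],o['tcp_pos'])
t=vision.camera("top");s=vision.camera("side");np.save("pics/t9.npy",t);np.save("pics/s9.npy",s)
us=up(s,340,230,440,330,4);ut=up(t,385,130,475,240,4)
h=440;us=cv2.copyMakeBorder(us,0,h-us.shape[0],0,0,cv2.BORDER_CONSTANT)
cv2.imwrite("pics/c9.png",np.hstack([us,ut])[:,:,::-1])
for r in range(140,206,2): print(r,' '.join(f"{v:3d}" for v in t.min(2)[r,384:464:3]))
```

```text
19.15 [ 0.6251 -0.0719  0.1859]
140  38  32  35  38  60  67  66  66  67  65  57  37  34  35  38  62  64  51  64  47  26  25  26  26  31  28  27
142  54  38  30  44  67  67  67  67  65  65  52  33  35  36  38  62  63  51  64  37  25  26  30  26  24  29  25
144  66  54  38  61  66  68  67  68  67  67  44  37  35  36  42  64  61  54  63 123 141 128 100  99  70  29  27
146  67  65  64  69  66  67  66  66  69  68  41  36  37  34  43  64  59  55  69 234 231 249 250 249 240  59  26
148  66  66 134 183  66  67  66  65  67  68  41  35  35  35  48  64  57  58  74 226 185 253 253 253 254  70  24
150  56  79 141 232  98  67  67  65  66  68  37  36  39  33  51  65  53  63  70 160 166 253 253 253 254  70  25
152  37  88 137 156  93  67  66  67  81  67  36  37  37  36  54  66  52  62  76 154 166 253 253 253 254  69  28
154  30 103 162 149  73  67  80  71 101  74  34  37  36  36  56  62  50  63  85 156 167 253 253 253 254  69  27
156  30  90 208 232  83  68  93  78  71  72  36  35  34  36  60  63  48  63  92 156 166 253 253 253 254  70  26
158  27 115 223 250 148  55  73  67 100  79  36  35  35  36 
[... 1927 characters left out ...]
 155 178 207 209 143  34  30
194  59  59  58  55  54  55  54  53  48  46  39  41  73  74  55  76 116 175 164 157 157 155 237 228  38  28  28
196  57  58  59  58  56  55  50  50  47  46  43  46  72  71  61  74 187 236 234 231 233 230 244 233  38  30  27
198  58  57  57  57  56  53  52  49  43  42  41  52  72  67  65  75 230 248 248 248 247 247 247 230  38  31  31
200  60  59  58  56  57  55  52  47  45  39  38  58  72  57  68  88 239 249 248 241 239 238 234 188  30  31  29
202  58  59  60  57  56  53  51  48  46  41  35  64  70  53  70 129 249 250 250 250 249 249 249 195  27  28  28
204  60  57  57  55  54  53  52  51  47  42  36  64  66  54  67 185 250 250 251 250 250 250 250 205  29  30  28
```

```bash
cat > pitch.py <<'E'
from h import *
import sys
from scipy.optimize import brentq
np.set_printoptions(precision=4,suppress=True)
psi=-.057;X=np.array([np.cos(psi),np.sin(psi)]);Y=np.array([-X[1],X[0]]);C=np.array([.5495,-.218])
def onplane(p,y0):
    a=ray("side",p,.05);b=ray("side",p,.15);f=lambda P:(P[:2]-C)@Y
    k=(y0-f(a))/(f(b)-f(a));P=a+k*(b-a);return np.array([(P[:2]-C)@X,P[2]])
def edges(s,show=False):
    u=up(s,340,230,440,310,4).astype(float).min(2)
    G=cv2.GaussianBlur(u,(5,5),0)
    # front top edge: in columns, last row where >114 going down
    pts=[]
    for c in range(120,250,4):
        col=G[:,c]; i=np.where((col[:-1]>=114)&(col[1:]<114)&(col[:-1]<150))[0]
        i=[k for k in i if col[max(k-12,0)]>138 and col[max(k-12,0)]<156 and col[min(k+8,len(col)-1)]<95]
        if i: pts.append((c,i[0]+.5))
    return G,np.array(pts)
if __name__=="__main__":
    s=np.load(sys.argv[1]) if len(sys.argv)>1 else vision.camera("side")
    G,p=edges(s); 
    k,b=np.polyfit(p[:,0],p[:,1],1); r=p[:,1]-k*p[:,0]-b; p=p[abs(r)<2]; k,b=np.polyfit(p[:,0],p[:,1],1)
    print("front edge",k,b,len(p))
    # walk along line 3 crop px above edge to find both ends
    xs=np.arange(80,310,.5); v=cv2.remap(G.astype(np.float32),xs.astype(np.float32)[None],(k*xs+b-6).astype(np.float32)[None],1)[0]
    m=np.where(v>118)[0]; run=max(np.split(m,np.where(np.diff(m)>1)[0]+1),key=len); x0,x1=xs[run[0]],xs[run[-1]]
    A=unup((x0-1.5,k*(x0-1.5)+b),340,230,4);B=unup((x1+1.5,k*(x1+1.5)+b),340,230,4);print("corners",A,B)
    for y0 in np.arange(-.04,.021,.004):
        a,c=onplane(A,y0),onplane(B,y0); L=np.hypot(*(c-a)); print(round(y0,3),a,c,round(L,4),"pitch",round(np.arctan2(c[1]-a[1],c[0]-a[0]),3))
E
python3 pitch.py pics/s9.npy; python3 pitch.py pics/s7.npy | head -12
```

```text
front edge 0.5944767441860462 102.24999999999997 1
corners [390.75   285.5801] [417.375  301.4081]
-0.04 [-0.024   0.1131] [ 0.0677 -0.0108] 0.1542 pitch -0.934
-0.036 [-0.0209  0.1056] [ 0.0717 -0.0195] 0.1557 pitch -0.934
-0.032 [-0.0178  0.0981] [ 0.0757 -0.0282] 0.1572 pitch -0.934
-0.028 [-0.0147  0.0906] [ 0.0797 -0.0369] 0.1587 pitch -0.934
-0.024 [-0.0116  0.0832] [ 0.0836 -0.0456] 0.1602 pitch -0.934
-0.02 [-0.0085  0.0757] [ 0.0876 -0.0543] 0.1616 pitch -0.934
-0.016 [-0.0054  0.0682] [ 0.0916 -0.063 ] 0.1631 pitch -0.934
-0.012 [-0.0023  0.0607] [ 0.0956 -0.0717] 0.1646 pitch -0.934
-0.008 [0.0008 0.0532] [ 0.0996 -0.0804] 0.1661 pitch -0.934
-0.004 [0.0039 0.0457] [ 0.1036 -0.089 ] 0.1676 pitch -0.934
-0.0 [0.007  0.0382] [ 0.1075 -0.0977] 0.1691 pitch -0.934
0.004 [0.0101 0.0307] [ 0.1115 -0.1064] 0.1706 pitch -0.934
0.008 [0.0132 0.0232] [ 0.1155 -0.1151] 0.1721 pitch -0.934
0.012 [0.0163 0.0157] [ 0.1195 -0.1238] 0.1735 pitch -0.934
0.016 [0.0194 0.0082] [ 0.1235 -0.1325] 0.175 pitch -0.934
0.02 [0.0224 0.0007] [ 0.1274 -0.1412] 0.1765 pitch -0.934
front edge -0.6249999999999994 308.1666666666665 3
corners [377.375  283.0729] [408.5    263.6198]
-0.04 [-0.0608  0.1437] [0.0108 0.1792] 0.0799 pitch 0.461
-0.036 [-0.058   0.1365] [0.0142 0.1724] 0.0807 pitch 0.461
-0.032 [-0.0553  0.1293] [0.0177 0.1655] 0.0815 pitch 0.461
-0.028 [-0.0526  0.1221] [0.0211 0.1587] 0.0822 pitch 0.461
-0.024 [-0.0498  0.1149] [0.0245 0.1518] 0.083 pitch 0.461
-0.02 [-0.0471  0.1077] [0.028 0.145] 0.0838 pitch 0.461
-0.016 [-0.0443  0.1005] [0.0314 0.1381] 0.0845 pitch 0.461
-0.012 [-0.0416  0.0933] [0.0348 0.1312] 0.0853 pitch 0.461
-0.008 [-0.0388  0.0861] [0.0383 0.1244] 0.0861 pitch 0.461
-0.004 [-0.0361  0.0789] [0.0417 0.1175] 0.0869 pitch 0.461pitch.py:22: RankWarning: Polyfit may be poorly conditioned
  k,b=np.polyfit(p[:,0],p[:,1],1); r=p[:,1]-k*p[:,0]-b; p=p[abs(r)<2]; k,b=np.polyfit(p[:,0],p[:,1],1)
```

Run:
```python
import numpy as np
from pitch import *
g=np.load("pics/s9.npy").min(2)
print("near, cols 360");
for r in range(278,292): print(r,' '.join(f"{v:3d}" for v in g[r,360:378]))
print("far, cols 400")
for r in range(258,276): print(r,' '.join(f"{v:3d}" for v in g[r,400:416]))
```

```text
near, cols 360
278 139 138 138 136 104  79  82  85  86 121 136 138 140 138 138 138 139 139
279 138 139 139 129 100  71  77  84  81 106 131 138 137 139 139 139 139 138
280 152 140 138 128  99  78  76  82  85  86 120 136 139 138 140 139 137 138
281 172 139 139 125  97  85  69  79  84  84 104 132 139 139 141 140 140 139
282 196 153 136 119  91  84  78  81  84  85  86 120 137 138 140 137 134 130
283 222 176 139 113  89  84  84  78  81  86  84  99 127 135 130 124 114 105
284 228 203 158 113  87  86  84  77  81  84  86  83 107 115 108 100  88  84
285 228 226 181 114  87  84  84  86  84  79  82  85  89  91  86  83  86  85
286 228 229 208 133  84  85  84  85  84  78  82  85  87  86  84  85  86  84
287 228 228 227 163  94  83  85  86  84  84  81  82  87  86  85  85  84  84
288 227 228 228 202 128  80  86  83  85  85  72  77  86  87  84  86  79  77
289 220 227 226 228 162  90  83  86  85  85  79  75  81  78  78  78  73  73
290 210 226 228 228 201 133  88  84  84  84  86  76  70  72  79  76  80  85
291 197 223 229 228 227 193 123  85  82  83  82  82  75  81  86  86  84  85
far, cols 400
258 194
[... 516 characters left out ...]
 137 119  76  43  39
266 137 138 138 137 135 138 135 135 135 137 137 136 137 116  67  40
267 137 136 138 137 136 137 137 135 135 137 135 136 137 134  92  45
268 137 137 136 136 136 137 137 136 136 137 136 137 136 136 120  76
269 137 135 137 136 137 137 136 136 136 137 136 137 136 133 132 100
270 136 135 136 135 137 136 137 136 137 136 132 131 126 117 105  90
271 136 137 137 136 136 138 137 134 131 127 117 107  99  89  85  66
272 137 137 138 137 133 131 127 118 108 100  92  85  79  81  83  58
273 137 134 133 128 119 110 101  93  86  81  81  81  81  79  77  55
274 128 120 111 102  95  87  80  82  82  81  81  82  81  81  99  81
275 104  97  88  80  81  83  81  80  81  83  82  81  80  72 120 157
```

Run:
```python
from pitch import *
for p in((372,284.3),(415,269.8)):
    w=ray("side",p,.1)[:2]-C; print(w@X,w@Y)
from workcell import monitor
o=monitor.get_obs();q=o['orientation'];print(o['clock'],o['tcp_pos'],np.arctan2(q[1]**2-q[0]**2,2*q[0]*q[1]))
for s in(-1,1): print("pusher tcp",C+.004*X+(.006+.022+.0095+.006)*Y)
```

```text
-0.05718932127749981 -0.014181671700489399
0.05574406151675148 -0.015125665639523663
19.25 [ 0.6254 -0.0742  0.1861] 0.9134656388564638
pusher tcp [ 0.556  -0.1748]
pusher tcp [ 0.556  -0.1748]
```

Request:
send_rows:
  commands:
    - [-0.24, -0.32, 0, -0.97, 0.15]
    - [-0.24, -0.32, 0, -0.97, 0.15]
    - [-0.24, -0.32, 0, -0.97, 0.15]
    - [-0.24, -0.32, 0, -0.97, 0.15]
    - [-0.24, -0.32, 0, -0.97, 0.15]
    - [-0.24, -0.32, 0, -0.97, 0.15]
    - [-0.25, -0.32, 0, -0.97, 0.15]
    - [-0.25, -0.33, 0, -0.97, 0.15]
    - [-0.25, -0.33, 0, -0.97, 0.15]
    - [-0.25, -0.33, 0, -0.97, 0.15]
    - [0, 0, -0.9, 0, 0.15]
    - [0, 0, -0.9, 0, 0.15]
    - [0, 0, -0.9, 0, 0.15]
    - [0, 0, -0.9, 0, 0.15]
    - [0, 0, -0.86, 0, 0.15]
    - [0, 0, 0, 0, 0.15]

```text
clock: 20.85
tcp_pos: [0.5493, -0.1711, 0.0485]
orientation: [0.726, 0.687, -0.002, -0.004]
wrist_force: [-1.3, -0.4, -0.1]
opening: 0.0497
gripper_force: 0.0
```

Request:
send_rows:
  commands:
    - [0, -0.15, 0.1, 0, 0.15]
    - [0, -0.15, 0, 0, 0.15]
    - [-0.01, -0.15, 0, 0, 0.15]
    - [-0.01, -0.15, 0, 0, 0.15]
    - [-0.01, -0.15, 0, 0, 0.15]
    - [-0.01, -0.15, 0, 0, 0.15]
    - [-0.01, -0.12, 0, 0, 0.15]
    - [0, -0.08, 0, 0, 0.15]
    - [0, 0, 0, 0, 0.15]

```text
clock: 21.75
tcp_pos: [0.5525, -0.2048, 0.0568]
orientation: [0.727, 0.687, 0.001, 0.0]
wrist_force: [0.3, 5.7, 4.8]
opening: 0.0499
gripper_force: 2.8
```

Request:
send_rows:
  commands:
    - [0, -0.08, 0, 0, 0.15]
    - [0, -0.05, 0, 0, 0.15]
    - [0, 0, 0, 0, 0.15]

```text
clock: 22.05
tcp_pos: [0.5524, -0.205, 0.0569]
orientation: [0.727, 0.687, 0.002, -0.002]
wrist_force: [-0.7, 20.4, 10.6]
opening: 0.0501
gripper_force: 9.8
```

```bash
python3 side.py 364 262 424 300 2
```

```text
22.1 [ 0.55241551 -0.20495218  0.05685086] -0.05661879748312836 [-0.51142105 19.70581519 10.19076668] 0.04987909038481471 cols 364
262  59  61  60  61  61  49  37  37  35  37  39  39  39  38  40  40  42  44  44  44  44  42  55  59  59  58  56  57  57  72
264  61  60  62  60  61  63  41  41  39  39  38  41  43  44  45  45  44  48  41  35  37  53  60  58  58  56  50  48  40  36
266  60  60  60  60  60  61  56  39  43  47  46  45  45  53  92 110  74  43  56  76  98 101  82  52  49  42  42  41  41  39
268  62  61  62  61  61  61  58  47  47  46  48  77 112 136 136 131  85  90 102  92  83  87  64  43  43  42  45  38  37  33
270  62  62  61  62  53  50  49  45  53  54  67 131 130 128 109 105  94  84  81 113 131 135 119  62  92 128 113  37  35  36
272  73  63  63  63  52  51  53  61  63  62  61  92 107  95  86  85 115 129 136 135 137 136 137 135 135 135 136  75  36  37
274  88  75  60  62  52  60  63  62  62  64  63  57  86 113 129 136 136 136 135 136 136 136 136 137 137 136 137 134  46 108
276  62  59  55  52  74  63  61  62  59  52  50  47 133 136 137 136 137 137 137 136 135 137 137 137 1
[... 686 characters left out ...]
 202 230 233 232 232 233 233 232 232 233 232 233 232 232 233 229 222 189 158 134
290 208 139 118  84  80  83 120 135 227 233 233 232 233 233 233 233 233 233 232 232 232 232 232 225 197 166 136 136 135 136
292 226 176 113  85  81  80  86 138 219 233 232 232 232 233 233 233 233 233 233 232 227 206 171 141 137 137 135 137 136 133
294 225 218 104  85  85  75  83 123 146 232 232 233 233 232 232 233 233 228 215 177 148 136 136 137 136 136 135 131 129 131
296 217 225 153  83  85  77  84 131 140 207 232 233 232 233 230 220 186 156 137 136 135 135 136 137 137 134 134 131 135 135
298 197 225 224  92  83  85  77 130 140 139 230 230 224 193 161 137 137 138 136 136 136 136 135 124 129 134 133 135 136 135
```

Request:
send_rows:
  commands:
    - [0, 0.2, 0, 0, 0.15]
    - [0, 0.15, 0.7, 0, 0.15]
    - [0, 0, 1, 0, 0.15]
    - [0, 0, 1, 0, 0.15]
    - [0, 0, 1, 0, 0.5]
    - [0, 0, 1, 0, 1]
    - [-0.25, 0.97, 0.2, 0, 1]
    - [-0.25, 0.97, 0, 0, 1]
    - [-0.25, 0.97, 0, 0, 1]
    - [-0.25, 0.97, 0, 0, 1]
    - [-0.25, 0.97, 0, 0, 1]
    - [-0.25, 0.97, 0, 0, 1]
    - [-0.25, 0.97, 0, 0, 1]
    - [-0.25, 0.97, 0, 0, 1]
    - [-0.25, 0.97, 0, 0, 1]
    - [-0.25, 0.97, 0, 0, 1]
    - [-0.23, 0.97, 0, 0, 1]
    - [0, 0, 0, 0, 1]

```text
clock: 23.9
tcp_pos: [0.4694, 0.1238, 0.2031]
orientation: [0.726, 0.688, 0.0, 0.0]
wrist_force: [0.3, -0.9, 0.1]
opening: 0.087
gripper_force: 0.0
```

Run:
```python
from pitch import *
t=vision.camera("top");u=up(t,375,130,475,210,5).astype(int)
print("case/slide in top view rows (min) ")
g=t.min(2)
for r in range(140,202,6): print(r,' '.join(f"{v:3d}" for v in g[r,390:464:2]))
from workcell import monitor
o=monitor.get_obs();print(o['clock'],o['tcp_pos'],o['opening'])
```

```text
case/slide in top view rows (min) 
140  21  23  26  21  25  23  23  22  22  22  23  26  23  26  22  22  23  25  22  23  23  24  26  24  21  25  24  21  23  23  22  25  24  23  23  24  20
146 168 238 242 241 242 242 241 240 240 240 239 237 236 236 236 237 236 229 198 164 159 172 186 188 182 179 187 202 219 238 235 236 233 229 164  36  24
152 194 240 226 173 162 161 163 163 162 162 160 163 162 161 154 109  80  76 109 157 162 161 162 161 161 159 157 144 219 247 247 248 248 248 197  45  23
158 201 241 225 170 162 162 163 162 162 162 160 163 163 162 155 104  79  78 118 159 162 161 163 161 161 160 156 134 221 248 248 248 248 248 194  43  22
164 216 242 222 166 163 162 163 162 162 163 162 164 162 162 154  97  80  82 122 160 162 162 162 161 160 161 156 143 223 248 248 248 248 247 186  41  25
170 224 243 217 162 163 162 164 164 163 161 163 162 164 162 155  80  67  76 123 160 163 162 162 162 160 161 155 142 224 248 248 248 248 246 157  35  25
176 214 242 214 162 164 165 163 164 163 163 162 163 162 163 147  87  78  77 126 162 162 162 163 161 160 161 152 137 225 248 248 248 248 246 153  32  22
182 216 241 203 160 164 163 163 164 164 164 164 163 163 164 147  90  78  77 129 163 162 162 164 161 162 160 154 147 225 248 248 248 248 246 159  33  24
188 215 239 213 165 165 164 164 164 165 164 164 164 164 164 142  88  80  78 129 163 165 164 162 162 161 161 163 153 227 248 248 248 248 245 135  27  25
194 220 238 217 190 187 187 182 179 176 175 173 172 180 185 179 170 169 161 157 155 148 143 145 144 144 140 139 137 135 150 218 232 141  33  26  23  24
200 206 231 231 230 232 234 234 233 231 227 226 226 223 223 222 224 226 226 225 225 226 229 236 237 237 230 224 224 222 221 219 203 110  29  23  26  21
23.95 [0.4699 0.1224 0.2031] 0.08740337673477135
```

Request:
send_rows:
  commands:
    - [0.03, 0.03, -0.9, 0, 1]
    - [0, 0, -0.9, 0, 1]
    - [0, 0, -0.9, 0, 1]
    - [0, 0, -0.9, 0, 1]
    - [0, 0, -0.9, 0, 1]
    - [0, 0, -0.33, 0, 1]
    - [0, 0, 0, 0, 0.2]
    - [0, 0, 0, 0, 0.2]
    - [0, 0, 0, 0, 0.2]
    - [0, 0, 0, 0, 0.2]
    - [0, 0, 0, 0, 0.2]
  newtons: 25

```text
clock: 25.05
tcp_pos: [0.4711, 0.1228, 0.0593]
orientation: [0.727, 0.687, 0.0, 0.0]
wrist_force: [-4.3, -0.4, 7.8]
opening: 0.0616
gripper_force: 25.0
```

Run:
```python
from pitch import *
for p,z in(((425.8,170),.1),((426.6,152),.1),((425.4,188),.1),((394.8,170),.055),((445.2,170),.12),((458.5,170),.12)):
    w=ray("top",p,z)[:2]-C; print(p,w@X,w@Y)
```

```text
(425.8, 170) -0.00217495171919549 0.0016354800776975922
(426.6, 152) 0.04402110206466247 0.0004121175259423557
(425.4, 188) -0.048116513503228674 0.0018444748523516303
(394.8, 170) 0.0021581240106020106 0.07227557638707839
(445.2, 170) -0.0037679269919850583 -0.04120819732009198
(458.5, 170) -0.002813671171573888 -0.07403034010278992
```

Request:
send_rows:
  commands:
    - [0, 0, 0.7, 0, 0.2]
    - [0, 0, 1, 0, 0.2]
    - [0, 0, 1, 0, 0.2]
    - [0, 0, 1, 0, 0.2]
    - [0, 0, 1, 0, 0.2]
    - [0.16, -0.92, 0.3, 0, 0.2]
    - [0.16, -0.92, 0, 0, 0.2]
    - [0.16, -0.92, 0, 0, 0.2]
    - [0.16, -0.92, 0, 0, 0.2]
    - [0.16, -0.92, 0, 0, 0.2]
    - [0.16, -0.92, 0, 0, 0.2]
    - [0.16, -0.92, 0, 0, 0.2]
    - [0.16, -0.92, 0, 0, 0.2]
    - [0.16, -0.92, 0, 0, 0.2]
    - [0.16, -0.92, 0, 0, 0.2]
    - [0.15, -0.88, 0, 0, 0.2]
    - [0, 0, -0.9, 0, 0.2]
    - [0, 0, -0.9, 0, 0.2]
    - [0, 0, -0.8, 0, 0.2]
    - [0, 0, 0, 0, 0.2]

```text
clock: 27.05
tcp_pos: [0.5201, -0.1782, 0.1256]
orientation: [0.727, 0.687, -0.001, -0.004]
wrist_force: [-0.9, 0.4, -4.6]
opening: 0.0613
gripper_force: 25.0
```

```bash
python3 side.py 340 230 400 300 2
```

```text
27.1 [ 0.52155775 -0.17878363  0.1280102 ] -0.0568866227748282 [-0.79716002 -0.41017897 -4.02079658] 0.06148887301635764 cols 340
230  57  58  59  60  58  56  54  34  33  32  29  32  31  32  31  30  32  26  28  31  32  29  29  29  28  48  54  56  52  54
232  58  57  59  58  56  58  58  47  30  31  31  32  33  37  34  29  31  30  34  34  58  30  30  30  32  45  54  54  57  50
234  57  59  59  57  56  56  57  58  36  36  34  33  32  36  34  33  34  34  40  31  59  32  33  33  28  50  51  47  40  38
236  58  56  58  58  58  58  57  56  51  32  33  32  30  35  37  39  37  36  35  35  36  32  35  38  42  42  41  40  46  52
238  58  58  58  59  59  59  60  59  58  40  36  36  33  36  37  37  34  33  34  40  41  38  44  40  41  37  36  39  53  56
240  57  60  59  60  60  61  58  58  58  55  36  36  37  37  33  36  35  40  43  44  41  43  42  44  38  32  37  46  54  56
242  59  58  59  59  59  59  57  60  59  58  42  34  38  39  43  46  42  45  46  86 148 186 130  51  36  42  77  99  74  54
244  57  60  58  59  58  58  59  59  60  58  55  41  43  44  45  45  88 150 192 231 232 231 207  86 10
[... 2669 characters left out ...]
 226 228 151 139 130  82  85  94 137 139 143 175 204 232 233 233 232 232 232 233
290 101  51  48  45  43  44  63 195 228 225 208 228 209 139 118  85  81  86 120 142 227 234 233 233 232 232 233 232 233 233
292  44  45  43  45  47  44  83 138 207 229 194 229 227 177 114  86  85  84  87 139 218 233 232 232 233 232 233 233 233 233
294  43  44  44  44  44  47  87 136 154 229 230 209 224 219 106  84  86  75  85 126 147 232 233 234 234 233 232 232 233 228
296  43  43  45  45  49  49  84 137 139 222 228 197 217 226 153  85  86  77  87 130 140 207 234 233 232 233 228 217 181 149
298  43  48  50  51  52  52 104 137 139 224 230 227 197 224 224  93  83  84  78 129 140 141 230 230 222 190 158 137 138 138
```

Request:
send_rows:
  commands:
    - [0.12, -0.02, 0, 0, 0.2]
    - [0, 0, -0.6, 0, 0.2]
    - [0, 0, -0.5, 0, 0.2]
    - [0, 0, -0.4, 0, 0.2]
    - [0, 0, -0.2, 0, 0.2]
    - [0, 0, 0, 0, 0.2]

```text
clock: 27.7
tcp_pos: [0.5263, -0.1799, 0.078]
orientation: [0.727, 0.687, -0.0, -0.001]
wrist_force: [0.7, 0.2, -3.7]
opening: 0.0614
gripper_force: 25.0
```

Inside the well with no contact. Lowering the last few millimetres and releasing.

Request:
send_rows:
  commands:
    - [0, 0, -0.1, 0, 0.2]
    - [0, 0, -0.05, 0, 0.2]
    - [0, 0, 0, 0, 0.2]

```text
clock: 28.0
tcp_pos: [0.5275, -0.1806, 0.0753]
orientation: [0.727, 0.687, 0.0, 0.001]
wrist_force: [-1.1, 0.6, -1.2]
opening: 0.0613
gripper_force: 25.0
```

Request:
send_rows:
  commands:
    - [0, 0, 0, 0, 0.55]
    - [0, 0, 0, 0, 0.6]
    - [0, 0, 0.2, 0, 0.6]
    - [0, 0, 0.8, 0, 0.6]
    - [0, 0, 1, 0, 0.6]
    - [0, 0, 1, 0, 0.6]
    - [0, 0, 1, 0, 0.4]
    - [0.24, 0.96, 0.4, 0, 0.4]
    - [0.24, 0.96, 0, 0, 0.4]
    - [0.24, 0.96, 0, 0, 0.4]
    - [0.24, 0.96, 0, 0, 0.4]
    - [0.24, 0.96, 0, 0, 0.4]
    - [0.24, 0.96, 0, 0, 0.4]
    - [0.24, 0.96, 0, 0, 0.4]
    - [0.24, 0.96, 0, 0, 0.4]
    - [0.24, 0.96, 0, 0, 0.4]
    - [0.24, 0.96, 0, 0, 0.4]
    - [0.24, 0.94, 0, 0, 0.4]
    - [0, 0, 0, 0, 0.4]

```text
clock: 29.9
tcp_pos: [0.6066, 0.1392, 0.2073]
orientation: [0.726, 0.688, 0.001, -0.0]
wrist_force: [-0.1, -0.6, 0.3]
opening: 0.061
gripper_force: 0.0
```

Run:
```python
from pitch import *
from workcell import monitor
t=vision.camera("top");s=vision.camera("side")
for n,im,b in(("top",t,(375,130,475,245)),("side",s,(330,225,440,345))):
    u=up(im,*b,5).astype(int)
    if n=="top":
        m=u.min(2)>225
        for c in blobs(m,600):
            M=cv2.moments(c);p=unup((M['m10']/M['m00'],M['m01']/M['m00']),375,130);w=ray("top",p,.11)[:2]-C
            print(p,cv2.minAreaRect(c)[1],w@X,w@Y)
np.save("pics/t10.npy",t)
o=monitor.get_obs();print(o['clock'],o['tcp_pos'],o['opening'])
g=t.min(2)
for r in range(144,204,3): print(r,' '.join(f"{v:3d}" for v in g[r,388:450:2]))
```

```text
[412.5806 177.5635] (118.16252136230469, 118.50550842285156) -0.023760877753327535 0.03690826566491637
[451.636 168.082] (56.34716033935547, 224.99737548828125) 0.0030556471694896804 -0.06026552845495212
[418.8   209.807] (314.7917785644531, 442.0437316894531) -0.10438762784400087 0.019865032922157227
30.0 [0.6062 0.1363 0.2069] 0.06102770700786357
144  34 111 205 217 213 210 208 203 206 205 203 193 170 166 166 160 154 143 137 129 104  98 111 122 123 121 119 121 124 113 103
147 121 179 237 238 233 233 234 232 232 231 230 232 230 231 233 233 233 234 207 157 156 159 162 166 166 164 162 167 173 220 246
150 136 191 239 227 168 157 148 152 153 153 143 141 149 152 151 143 128 112  87 107 154 161 160 161 159 159 159 156 142 216 247
153 132 191 238 226 169 161 160 161 161 161 161 160 161 161 161 154 103  77  76 109 156 161 159 160 160 161 158 155 141 217 247
156 105 187 239 225 168 161 161 161 161 161 161 162 161 161 161 154 101  78  75 116 157 161 162 160 160 159 159 152 136 217 247
159 133 197 240 224 166 160 159 161 160 161 161 162 161 160 161 154 101  80  77 118 159 160 160 160 159 159 1
[... 1110 characters left out ...]
 242 179  85 127 162 162 161 161 160 159 160 153 147 225 247
189 143 211 237 208 153  94  38  34  89 144 196 228 240 239 226 189 112  79  77 125 158 161 159 161 159 157 157 158 151 225 247
192 153 214 237 205 163 162 151 123  91  87 100 136 153 160 160 142 102  92  86  89  92  88  86  88  97 107 120 136 136 142 159
195 157 222 239 233 227 227 225 224 223 221 219 215 213 215 217 212 206 205 199 194 187 180 176 177 173 169 163 163 162 161 173
198 150 193 220 222 225 231 237 238 237 235 234 233 230 228 229 229 230 232 230 229 229 229 232 235 236 235 235 235 234 234 234
201 147 216 237 237 237 237 237 237 236 236 236 235 235 234 234 234 234 234 234 234 233 234 235 238 238 237 234 230 229 227 226
```

Request:
send_rows:
  commands:
    - [0.01, -0.03, -0.9, 0, 0.4]
    - [0, 0, -0.9, 0, 0.4]
    - [0, 0, -0.9, 0, 0.4]
    - [0, 0, -0.37, 0, 0.4]
    - [0, 0, 0, 0, -0.5]
    - [0, 0, 0, 0, -0.5]
    - [0, 0, 0, 0, -0.5]
    - [0, 0, 0, 0, -0.5]
  newtons: 25

```text
clock: 30.8
tcp_pos: [0.6076, 0.135, 0.1163]
orientation: [0.727, 0.687, 0.001, 0.001]
wrist_force: [0.1, 0.1, 0.7]
opening: 0.0368
gripper_force: 0.0
```

Request:
send_rows:
  commands:
    - [0, 0, 0, 0, -0.5]
    - [0, 0, 0, 0, -0.5]
    - [0, 0, 0.7, 0, -0.5]
    - [0, 0, 1, 0, -0.5]
    - [0, 0, 1, 0, -0.5]
    - [0, 0, 1, 0, -0.5]
    - [0, 0, 1, 0, -0.5]
    - [0, 0, 1, 0, -0.5]
    - [0, 0, 0.4, 0, -0.5]

```text
clock: 31.7
tcp_pos: [0.6076, 0.1352, 0.3009]
orientation: [0.727, 0.687, 0.002, 0.001]
wrist_force: [-0.2, 0.1, -2.4]
opening: 0.0317
gripper_force: 25.0
```

Bottle held by its cap (31.7 mm). Moving over the free corner.

Request:
send_rows:
  commands:
    - [-0.06, -0.96, 0, 0, -0.5]
    - [-0.06, -0.96, 0, 0, -0.5]
    - [-0.06, -0.96, 0, 0, -0.5]
    - [-0.06, -0.96, 0, 0, -0.5]
    - [-0.06, -0.96, 0, 0, -0.5]
    - [-0.06, -0.96, 0, 0, -0.5]
    - [-0.06, -0.96, 0, 0, -0.5]
    - [-0.06, -0.96, 0, 0, -0.5]
    - [-0.06, -0.96, 0, 0, -0.5]
    - [-0.06, -0.96, 0, 0, -0.5]
    - [-0.06, -0.96, 0, 0, -0.5]
    - [0, 0, -0.9, 0, -0.5]
    - [0, 0, -0.9, 0, -0.5]
    - [0, 0, -0.6, 0, -0.5]
    - [0, 0, 0, 0, -0.5]
    - [0, 0, 0, 0, -0.5]

```text
clock: 33.3
tcp_pos: [0.5863, -0.1816, 0.2246]
orientation: [0.727, 0.687, -0.0, -0.001]
wrist_force: [-0.0, -0.2, -1.9]
opening: 0.0312
gripper_force: 25.0
```

Run:
```python
from pitch import *
from workcell import monitor
o=monitor.get_obs();d=o['tcp_pos'][:2]-C;print(o['clock'],o['tcp_pos'],d@X,d@Y,"want z .1323",o['orientation'])
s=vision.camera("side");us=up(s,320,190,440,345,4);hsv=cv2.cvtColor(s,cv2.COLOR_RGB2HSV)
a=(hsv[:,:,1]>120)&(hsv[:,:,0]>3)&(hsv[:,:,0]<25)&(hsv[:,:,2]>50);a[:180]=0;a[:,:355]=0;a[345:]=0
for c in blobs(a,30): 
    r=cv2.minAreaRect(c);print("amber",r,c[:,0].min(0),c[:,0].max(0))
z0=o['tcp_pos'][2]-.112
for h in(0,.085): print(pix("side",np.array([*o['tcp_pos'][:2],z0+h])))
cv2.imwrite("pics/c10.png",us[:,:,::-1])
```

```text
33.3 [ 0.5863 -0.1816  0.2246] 0.03461834949913203 0.03846745367717361 want z .1323 [ 0.7269  0.6867 -0.0003 -0.0009]
amber ((364.92401123046875, 280.16796875), (9.212600708007812, 16.994117736816406), 10.30484676361084) [361 271] [370 289]
amber ((398.3603820800781, 241.91131591796875), (20.824604034423828, 33.60194396972656), 10.619654655456543) [387 226] [411 258]
amber ((410.6101379394531, 202.36697387695312), (2.3945658206939697, 36.97209548950195), 73.3007583618164) [393 196] [428 208]
[396.798  252.3773]
[401.4201 229.4827]
```

Request:
send_rows:
  commands:
    - [0.05, -0.05, -0.6, 0, -0.5]
    - [0, 0, -0.8, 0, -0.5]
    - [0, 0, -0.7, 0, -0.5]
    - [0, 0, -0.4, 0, -0.5]
    - [0, 0, -0.3, 0, -0.5]
    - [0, 0, -0.15, 0, -0.5]
    - [0, 0, 0, 0, -0.5]
    - [0, 0, 0, 0, -0.5]

```text
clock: 34.15
tcp_pos: [0.5888, -0.1836, 0.138]
orientation: [0.727, 0.687, 0.0, 0.001]
wrist_force: [0.1, -0.4, -1.8]
opening: 0.0314
gripper_force: 25.0
```

Request:
send_rows:
  commands:
    - [0, 0, -0.12, 0, -0.5]
    - [0, 0, -0.06, 0, -0.5]
    - [0, 0, -0.03, 0, -0.5]
    - [0, 0, 0, 0, -0.5]

```text
clock: 34.55
tcp_pos: [0.5886, -0.1836, 0.1319]
orientation: [0.727, 0.687, 0.0, 0.001]
wrist_force: [-2.3, -0.1, 5.4]
opening: 0.0314
gripper_force: 25.0
```

Floor contact at the expected height. Releasing and retreating.

Request:
send_rows:
  commands:
    - [0, 0, 0, 0, -0.1]
    - [0, 0, 0, 0, 0.1]
    - [0, 0, 0.3, 0, 0.1]
    - [0, 0, 1, 0, 0.1]
    - [0, 0, 1, 0, 0.1]
    - [0, 0, 1, 0, 0.1]
    - [0, 0, 1, 0, 0.1]
    - [-0.2, 1, 0, 0, 0.1]
    - [-0.2, 1, 0, 0, 0.1]
    - [-0.2, 1, 0, 0, 0.1]
    - [-0.2, 1, 0, 0, 0.1]
    - [-0.2, 1, 0, 0, 0.1]
    - [-0.2, 1, 0, 0, 0.1]
    - [-0.2, 1, 0, 0, 0.1]
    - [-0.2, 1, 0, 0, 0.1]
    - [-0.2, 1, 0, 0, 0.1]
    - [0, 0, 0, 0, 0.1]

```text
clock: 36.25
tcp_pos: [0.5334, 0.0898, 0.2602]
orientation: [0.726, 0.688, 0.001, -0.0]
wrist_force: [0.8, -0.4, -0.3]
opening: 0.0477
gripper_force: 0.0
```

Run:
```python
from pitch import *
from workcell import monitor
t=vision.camera("top");s=vision.camera("side")
us=up(s,320,220,440,345,4);ut=cv2.resize(t[130:245,205:475],None,fx=1.18,fy=1.18);ut=up(t,385,130,465,245,4)
h=500;ut=cv2.copyMakeBorder(ut,0,h-ut.shape[0],0,0,cv2.BORDER_CONSTANT)
cv2.imwrite("pics/c11.png",np.hstack([us,ut])[:,:,::-1]);np.save("pics/t11.npy",t)
print(monitor.get_obs()['clock'],monitor.get_obs()['tcp_pos'])
for n,im in(("before",np.load("pics/top0.npy")),("now",t)):
    u=up(im,205,125,365,245)
    for c in blobs(u.min(2)>205,200):
        M=cv2.moments(c);print(n,unup((M['m10']/M['m00'],M['m01']/M['m00']),205,125))
```

```text
36.35 [0.5342 0.087  0.2601]
before [293.2742 203.7591]
before [252.3328 178.486 ]
before [224.5943 159.363 ]
before [285.7769 148.2774]
before [336.1057 149.8316]
now [339.1888 152.0241]
now [223.1575 160.5263]
```

View pics/c11.png

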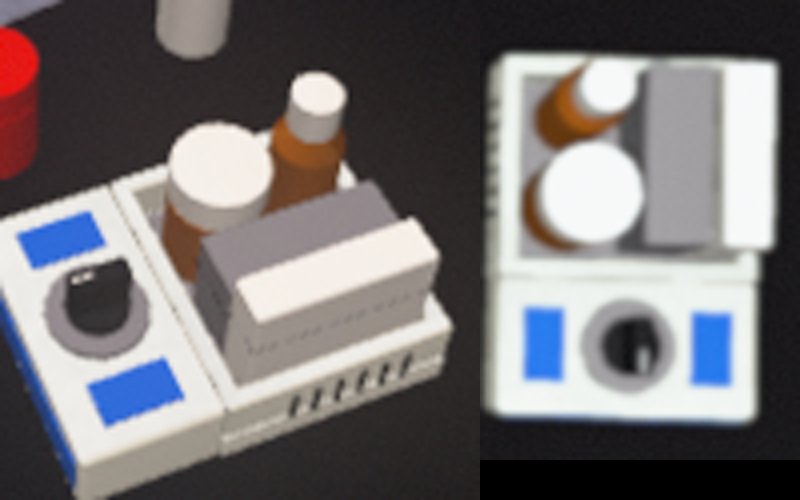

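The side half shows the jar (220,170), bottle (315,130), case (300,230) and slide box (340,280) all upright and level in the well. The top half shows the knob bar along the cooler's x at (630,345). Nothing is touching the arm.

```bash
python3 -c "
from workcell import job
print(job.hand_in())"
```

```text
the job is handed in; nothing more can be done
None
```

The job is handed in: the last images show the case, jar, bottle and slide box standing upright in the well and the knob at its anticlockwise stop; the case first caught on the far rim and was nudged flat, and I did not re-measure the cylinder, wash bottle or hygrometer afterwards, though no contact with them was seen.

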